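# Nest the hexagonal findings canisters and close the follower

## Robot

A 6-joint arm with a two-finger parallel gripper is mounted at the origin on a cart in front of the work surface, level with it; the furniture and walls round the work are solid. World frame = base frame: x ahead of the robot, y to its left, z up, the work surface at z = 0. Lengths are in mm, angles in rad, forces in N, time in s.
With the tool pointing down it reaches from about 250 to 775 mm from the base axis. Payload 4 kg.
Tool frame: the origin (TCP) lies midway between the tips of the shut fingers; the grasp point (between the pads) lies 19 mm behind it (bot.grip_point_offset is the distance from the TCP to the grasp point, in mm); x points along the fingers, y is the direction in which the jaws open and shut, and the axes are right-handed (so a half turn about x gives the same grasp; the last joint's range is limited). The gripper opens to 85 mm and grips with 20 to 120 N. Pads are 22 mm wide; open, the fingers measure 114 mm over their backs; the gripper's body (76 mm by 85 mm) begins 54 mm behind the grasp point. The pads swing forward as they close: fully open they stand 13 mm farther back than shut.
Start: joints at [1.12, 0.087, 1.371, -0, 1.684, -0.103], TCP at [187.466, 517.082, 231.341] pointing down, gripper open.
Joint ranges: [-3.1, 3.1], [-0.76, 2.03], [0.27, 2.55], [-1.08, 4.22], [0.17, 2.65], [-2.57, 2.57]. Speed limits (rad/s): [2.79, 2.79, 3.14, 3.14, 3.14, 3.14].

## Interface

Orientations are given as a rotation vector (axis times angle).
In Python, from cell import bot gives the robot as it stands.
- The arm moves only by the tool jog_arm, never from a script. Its argument "commands" is a list of rows, each an object with "linear": the shift along the tool's x, y, z normalised to -1 to 1, where 1 is 60 cm, a list of three; "yaw": the turn about the tool's x normalised to -1 to 1, where 1 is 120 degrees; "hand": the opening, from -1 (shut) to 1 (fully open). In form: [{"linear": [dx, dy, dz], "yaw": yaw, "hand": hand}, ...]. A call has 1 to 5 rows; each row is the pose to reach, as a shift and turn from the pose measured when the call began, along the tool's axes at that moment; what a row does not reach only later rows make up. A row lasts 1/12 s, in which the tool goes at most 41.7 mm and 7.16 degrees, less where a joint would pass 70% of its speed; a pose out of reach is approached as far as the arm can. A call with a number of a shift or a turn outside -1 to 1 is refused whole. A call with a gripper value outside its range is refused whole. The fingers move at their own pace and stop on an object; the grip force is fixed at half the most. Time passes only in rows, so rows that repeat a pose let the fingers close. It gives the time, the measured TCP pose, the force and the opening at its end, in the units of the state.
- bot.get_obs(): the state, without advancing time (a new reading comes with each control period).
- bot.get_image(name): name is "scene" or "top" or "wrist"; returns (picture, depth): 400x640x3 uint8, red, green, blue; 400x640 float32, mm along the optical axis (not along the pixel's ray), 0 where there is no reading.
- bot.get_calibration(name): a dict with "fx", "fy", "cx", "cy" (pixels), "k1" (the pictures are not rectified: a ray, as slopes to the right and down, at radius r is drawn at 1 + k1 r^2 times it, then the intrinsics apply), "world_from_camera" (4x4, takes a point from camera to world coordinates). Camera axes: x right, y down, z forward; pixel columns grow to the right and rows downward; lengths in mm; the calibration is good to about 2 mm. A picture is of the moment at which its call begins: read the wrist's pose just before it. get_calibration takes no time and is no camera call; for the wrist camera it gives the pose at the moment of the call.
- bot.finish_job(): hands the job in, once; it reports no verdict.
The state is a dict: "time": time; "joint_pos": joint angles; "qvel": joint speeds; "joint_efforts": joint torques, N m; "position": TCP position; "ee_rot": TCP orientation; "contact_force": force on the tool from outside, world axes, zero at the start; "wrist_torque": the same for the moment, N m; "width": finger opening in mm.
Only numpy, scipy, OpenCV 4.12 (cv2) and the standard library are available. Lean on these libraries where they do the work, as an engineer would, in place of code of your own. Each camera call takes 0.05 s, during which the arm holds its last target.

## Task

Put the two hexagonal canisters that stand out on the bench back in the wooden tray, upright and nested into the two hollows of the row of three already there, so that flat faces touch flat faces all through the pack, and slide the tray's follower board up snug against them so that nothing can shift. Either canister may go in either hollow; leave the watch and the loupe where they are.

Things in the scene. Friction and masses are not known exactly. Their poses are not given: they have to be found in the camera images.
- canister_a: Loose closed smooth aluminium canister, 0.1-0.2 kg, upright on the bench. Origin: centre of its underside. Hexagonal body 48 mm across flats (55.4 across corners), 38 mm high; flats look along its own +y, -y and every 60 degrees on, corners lie on +x, -x and every 60 degrees. Grasp its round brass knob: 18 mm diameter, 38 to 64 mm above the underside (thin 23 mm collar at its foot).
- canister_b: The second loose canister, identical to canister_a.
- row_left: Left canister of the back row (tray +y side). Identical to canister_a. It starts in the tray's back row, flat faces touching its row neighbour(s), corner against the back wall; it stays there.
- row_mid: Middle canister of the back row. Identical to canister_a. It starts in the tray's back row, flat faces touching its row neighbour(s), corner against the back wall; it stays there.
- row_right: Right canister of the back row (tray -y side). Identical to canister_a. It starts in the tray's back row, flat faces touching its row neighbour(s), corner against the back wall; it stays there.
- tray: Light wooden tray, fixed. Origin: centre of its underside; +x from front wall to back wall. Inside 163 mm (x) by 146 mm (y); floor top 12 mm, wall tops 29 mm above the bench; walls 6 mm thick. The back row of three stands at x = +53 mm, y = -48, 0, +48 mm, a corner of each pointing to +x, flats to +y and -y.
- hollow_left (a point): Point of the tray floor (tray x = 12, y = +24 mm) where the centre of a canister nested between row_left and row_mid comes to stand, turned like the row or by any multiple of 60 degrees from it.
- hollow_right (a point): The same between row_mid and row_right (tray x = 12, y = -24 mm).
- follower (a joint): Slide of the follower, a darker wooden board 10 mm thick standing across the tray, its top 47 mm above the bench. 0 m: against the tray's front wall; it grows toward the back row, end stop 0.060. It moves stiffly (about 2 N) and stays where it is left. It touches two well nested canisters at about 0.055; snug is above 0.0525.
- follower_tab (a point): Centre of the top of the follower's upright finger tab, 81 mm above the bench. The tab is 12 mm thick along tray x, 20 mm wide along tray y, and rises 34 mm above the board: it can be pinched from above or pushed.
- watch: Wrist watch without band lying on the bench, about 50 x 34 x 10 mm. Bystander.
- loupe: Small black folding loupe standing on the bench, about 29 x 28 x 31 mm. Bystander.
Mind the look-alikes: they are no part of the job. What is shaped like the row_right but turquoise is not meant.

How it is judged:
By the outcome, as a careful person would: the job done as asked, in the order asked, and still so for the second after the job is handed in, with the robot touching nothing.
It also fails if it takes over 61 s, if anything falls off the work surface, if the arm or the gripper's body presses on something with over 40 N, if the wrist force passes 120 N, or if a joint passes its speed limit or range.

## Working session

There is one attempt and no reset: what is moved stays moved. The work goes in short steps, Python scripts to look and compute and a tool call to move; the robot and the scene stay as the last step left them, time stands still between calls to the robot, and variables do not carry over. Pictures are saved under pics/ and viewed, and the job is handed in when it is done.

Besides the shell and the picture viewer there is one more tool, called after "Request:" as a command line: name --argument value ..., lists and objects as JSON in quotes. jog_arm: Moves the arm, as the interface text tells. Its arguments: {"type":"object","properties":{"commands":{"type":"array"}},"required":["commands"]}

```bash
mkdir -p pics; ls
python3 - <<'E'
from cell import bot
import cv2,numpy as np
o=bot.get_obs();print(o)
np.set_printoptions(suppress=True,precision=4)
for n in("scene","top"):
    im,d=bot.get_image(n);cv2.imwrite(f"pics/{n}0.png",im[:,:,::-1]);np.savez(f"{n}0.npz",im=im,d=d)
    print(n,bot.get_calibration(n))
E
```

```text
pics
{'time': 0.0, 'joint_pos': array([ 1.11987309e+00,  8.79681115e-02,  1.37233463e+00,  4.91561403e-06,
        1.68359668e+00, -1.03068657e-01]), 'qvel': array([ 6.75984473e-04,  2.17092271e-03, -2.04538718e-04,  5.55412703e-05,
        9.15997625e-04, -3.98815050e-04]), 'joint_efforts': array([-6.17193964e-04, -3.51877069e+01, -3.13271427e+01, -3.15374155e-04,
        1.08373974e-02, -3.05527742e-06]), 'position': array([187.24230785, 516.58979965, 230.09119631]), 'ee_rot': array([ 0.27122949,  1.55414328, -0.27472747]), 'contact_force': array([ 0.84911876, -0.05749033,  0.15780632]), 'wrist_torque': array([-0.02394313, -0.0001826 , -0.0290767 ]), 'width': 85.4055306820157}
scene {'fx': 465.92922028679044, 'fy': 465.92922028679044, 'cx': 324.1806057701354, 'cy': 210.3957911752343, 'k1': -0.0021588595532360875, 'world_from_camera': array([[   0.6665,   -0.4676,    0.5807, -124.3859],
       [  -0.7455,   -0.4176,    0.5195, -755.8496],
       [  -0.0004,   -0.7791,   -0.6269,  911.914 ],
       [   0.    ,    0.    ,    0.    ,    1.    ]])}
top {'fx': 400.62328029257435, 'fy': 400.62328029257435, 'cx': 328.9094733505324, 'cy': 199.45359096651757, 'k1': 0.035796745620371245, 'world_from_camera': array([[  -0.0288,   -0.9837,    0.1777,  394.3942],
       [  -0.9995,    0.0305,    0.0069,  -69.9441],
       [  -0.0122,   -0.1774,   -0.9841, 1344.552 ],
       [   0.    ,    0.    ,    0.    ,    1.    ]])}
```

View pics/top0.png

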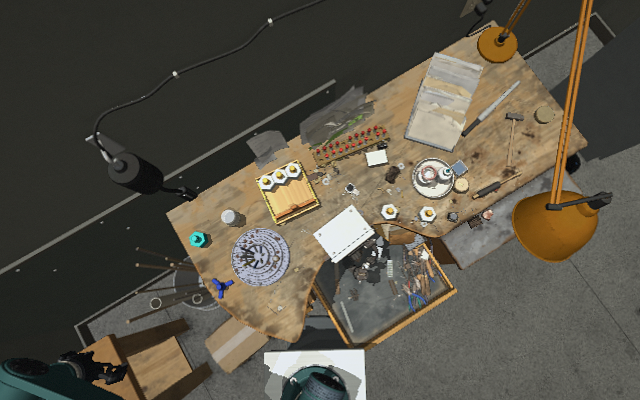

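View pics/scene0.png

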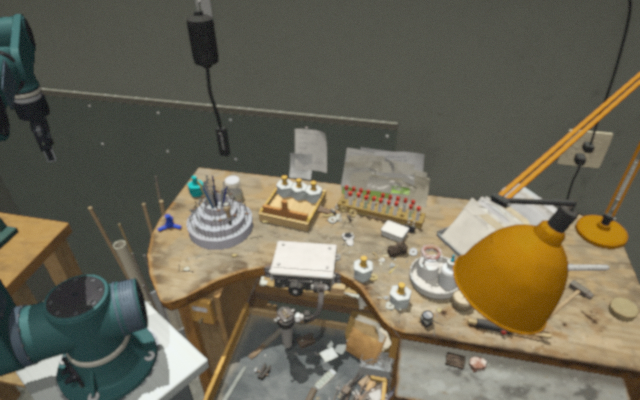

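The top view shows the tray near (287,192), the loose canisters near (390,212) and (428,213), and the turquoise decoy at (199,240). I'll zoom in and measure.

```bash
cat > h.py <<'E'
import numpy as np,cv2
def und(cal,uv):
    x=(uv[0]-cal['cx'])/cal['fx'];y=(uv[1]-cal['cy'])/cal['fy'];rd=np.hypot(x,y);r=rd
    for _ in range(20): r=rd/(1+cal['k1']*r*r)
    s=r/rd if rd>0 else 1
    return np.array([x*s,y*s,1])
def plane(cal,uv,z):
    T=cal['world_from_camera'];d=T[:3,:3]@und(cal,uv);o=T[:3,3];return o+d*(z-o[2])/d[2]
def proj(cal,p):
    T=cal['world_from_camera'];c=T[:3,:3].T@(np.asarray(p,float)-T[:3,3]);x,y=c[0]/c[2],c[1]/c[2];f=1+cal['k1']*(x*x+y*y)
    return np.array([cal['fx']*x*f+cal['cx'],cal['fy']*y*f+cal['cy']])
E
python3 - <<'E'
import numpy as np,cv2
from h import *
from cell import bot
im=np.load('top0.npz')['im'];c=bot.get_calibration('top')
def cr(im,x0,y0,x1,y1,s,n): cv2.imwrite(n,cv2.resize(im[y0:y1,x0:x1,::-1],None,fx=s,fy=s,interpolation=cv2.INTER_CUBIC))
cr(im,250,150,330,230,7,'pics/t_tray.png')
cr(im,360,180,450,240,8,'pics/t_can.png')
s=np.load('scene0.npz')['im'];cr(s,250,165,450,325,4,'pics/s_c.png')
for n,u in dict(a=(390,211),b=(428,212),m=(280,174)).items(): print(n,plane(c,u,60))
E
```

```text
a [ 582.29372531 -257.21948758   60.        ]
b [ 575.3578008  -378.97338772   60.        ]
m [716.60034172  97.91855164  60.        ]
```

View pics/t_tray.png

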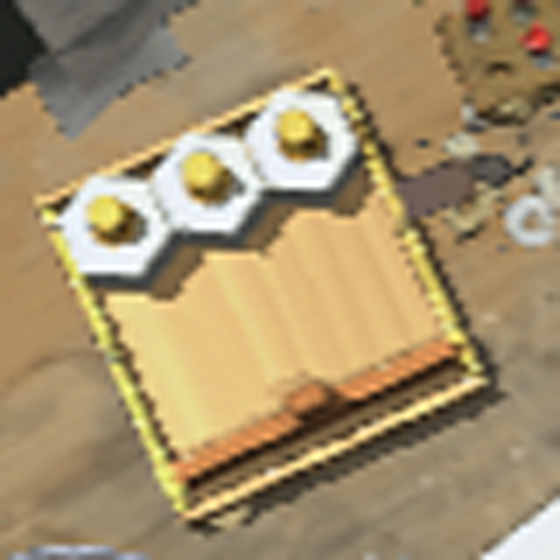

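View pics/t_can.png

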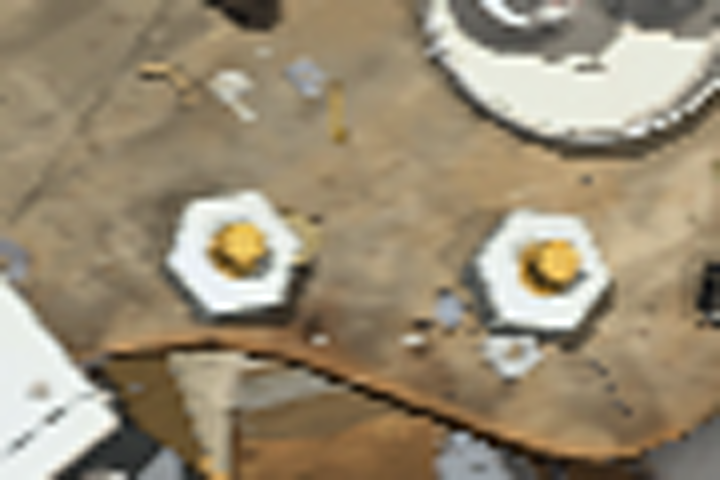

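View pics/s_c.png

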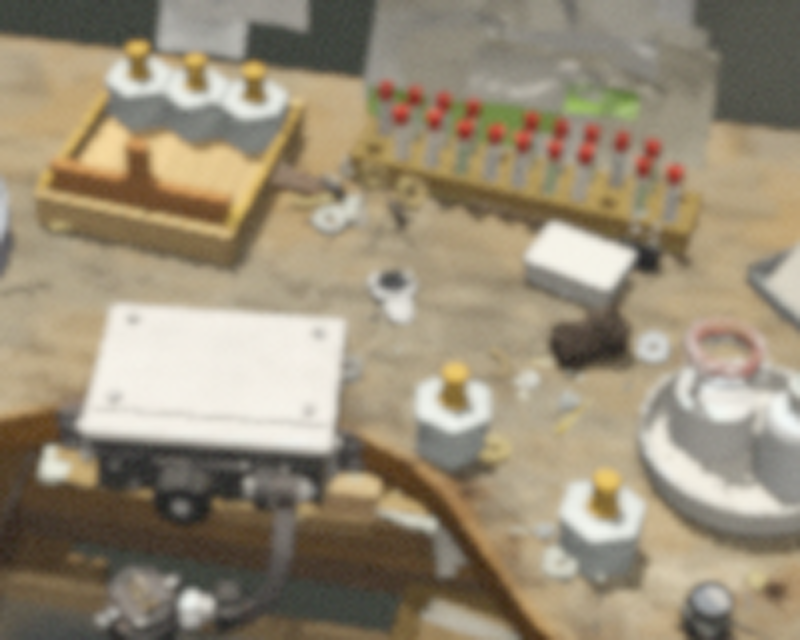

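Run:
```python
import numpy as np,cv2
from h import *
from cell import bot
from scipy.spatial.transform import Rotation as R
np.set_printoptions(suppress=True,precision=3)
c=bot.get_calibration('top');im=np.load('top0.npz')['im']
o=bot.get_obs();print(R.from_rotvec(o['ee_rot']).as_matrix())
w=bot.get_calibration('wrist');print(w['fx'],w['world_from_camera'])
Rt=R.from_rotvec(o['ee_rot']).as_matrix();T=w['world_from_camera']
print('cam in tool',Rt.T@(T[:3,3]-o['position']),'\n',Rt.T@T[:3,:3])
hsv=cv2.cvtColor(im,cv2.COLOR_RGB2HSV)
m=((hsv[...,0]>18)&(hsv[...,0]<32)&(hsv[...,1]>150)&(hsv[...,2]>130)).astype(np.uint8)
n,l,s,ce=cv2.connectedComponentsWithStats(m)
for i in range(1,n):
    if s[i,4]>4 and 255<ce[i][0]<445 and 160<ce[i][1]<230: print(ce[i],s[i],plane(c,ce[i],64)[:2],plane(c,ce[i],76)[:2])
```

```text
[[-0.001  0.341  0.94 ]
 [-0.002  0.94  -0.341]
 [-1.    -0.002 -0.   ]]
302.22360076177074 [[  0.341   0.908   0.244 124.998]
 [  0.94   -0.329  -0.091 539.143]
 [ -0.002   0.26   -0.966 372.128]
 [  0.      0.      0.      1.   ]]
cam in tool [-141.885   -0.36   -66.208] 
 [[ 0.    -0.26   0.966]
 [ 1.    -0.001 -0.001]
 [ 0.001  0.966  0.26 ]]
[290.6 169.4] [290 168   3   3   5] [730.083  62.345] [726.937  61.105]
[389.3  209.95] [386 208   7   5  20] [ 585.194 -254.58 ] [ 583.406 -252.85 ]
[428.154 212.615] [425 210   7   7  26] [ 572.786 -378.356] [ 571.114 -375.466]
```

Request:
jog_arm --commands '[{"linear": [-0.07,0,0],"yaw": 0,"hand": -0.2},{"linear": [-0.12,-0.05,0.05],"yaw": 0,"hand": -0.2},{"linear": [-0.12,-1,0.98],"yaw": 0,"hand": -0.2},{"linear": [-0.12,-1,0.98],"yaw": 0,"hand": -0.2},{"linear": [-0.12,-1,0.98],"yaw": 0,"hand": -0.2}]'

```text
time: 0.52
position: [253.7, 370.8, 297.4]
ee_rot: [0.27, 1.554, -0.273]
contact_force: [0.7, -1.1, -0.4]
width: 34.0
```

Request:
jog_arm --commands '[{"linear": [0,-0.89,0.87],"yaw": 0,"hand": -0.2},{"linear": [0,-0.89,0.87],"yaw": 0,"hand": -0.2},{"linear": [0,-0.89,0.87],"yaw": 0,"hand": -0.2},{"linear": [0,-0.89,0.87],"yaw": 0,"hand": -0.2},{"linear": [0,-0.89,0.87],"yaw": 0,"hand": -0.2}]'

```text
time: 0.93
position: [339.8, 180.7, 297.4]
ee_rot: [0.27, 1.554, -0.273]
contact_force: [1.0, 0.1, -0.1]
width: 34.0
```

Request:
jog_arm --commands '[{"linear": [0,-0.55,0.53],"yaw": 0,"hand": -0.2},{"linear": [0,-0.55,0.53],"yaw": 0,"hand": -0.2},{"linear": [0,-0.55,0.53],"yaw": 0,"hand": -0.2},{"linear": [0,-0.55,0.53],"yaw": 0,"hand": -0.2},{"linear": [0,-0.55,0.53],"yaw": 0,"hand": -0.2}]'

```text
time: 1.35
position: [424.8, -9.8, 297.6]
ee_rot: [0.27, 1.554, -0.273]
contact_force: [1.3, 0.1, 1.6]
width: 33.8
```

Request:
jog_arm --commands '[{"linear": [0,-0.4,0.375],"yaw": 0,"hand": -0.2},{"linear": [0,-0.4,0.375],"yaw": 0,"hand": -0.2},{"linear": [0,-0.4,0.375],"yaw": 0,"hand": -0.2},{"linear": [0.05,-0.4,0.375],"yaw": 0,"hand": -0.2},{"linear": [0.1,-0.4,0.375],"yaw": 0,"hand": -0.2}]'

```text
time: 1.77
position: [506.7, -199.5, 280.1]
ee_rot: [0.27, 1.551, -0.274]
contact_force: [1.4, 0.4, 0.4]
width: 34.2
```

Request:
jog_arm --commands '[{"linear": [0.1,-0.18,0.17],"yaw": 0,"hand": -0.2},{"linear": [0.1,-0.18,0.17],"yaw": 0,"hand": -0.2},{"linear": [0.1,-0.18,0.17],"yaw": 0,"hand": -0.2},{"linear": [0.1,-0.18,0.17],"yaw": 0,"hand": -0.2},{"linear": [0.1,-0.18,0.17],"yaw": 0,"hand": -0.2}]'

```text
time: 2.18
position: [565.2, -340.9, 211.6]
ee_rot: [0.277, 1.561, -0.277]
contact_force: [-0.4, 1.1, -1.4]
width: 34.0
```

```bash
cat > shot.py <<'E'
import sys,numpy as np,cv2
from cell import bot
o=bot.get_obs();cal=bot.get_calibration('wrist');im,d=bot.get_image('wrist')
n=sys.argv[1];np.savez(n+'.npz',im=im,d=d,cal=cal,o=o,allow_pickle=True);cv2.imwrite(f'pics/{n}.png',im[:,:,::-1])
print(o['time'],o['position'],o['ee_rot'],o['width'])
E
python3 shot.py w1
```

```text
2.1833 [ 565.16742687 -340.92917213  211.57980714] [ 0.2766423   1.56051794 -0.27664652] 34.043757152374035
```

View pics/w1.png

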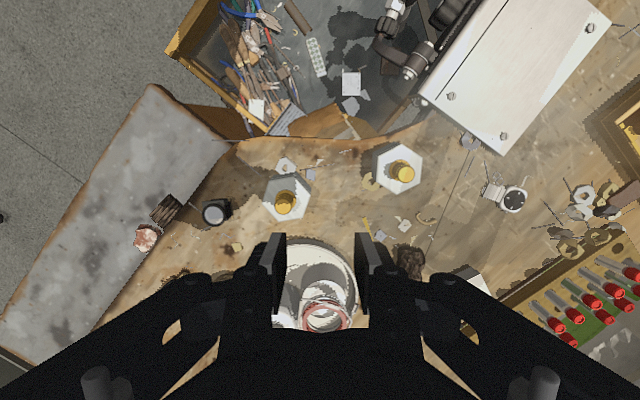

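The wrist view shows both loose canisters: A at (400,170), with its knob top at (404,172), and B at (287,197). The watch is at (505,197) and the loupe at (217,211). Next I'll fit the hex tops.

```bash
cat >> h.py <<'E'
def hexfit(im,cal,uv,ztop,half=40,vmin=150,smax=60,dbg=None):
    """uv near the canister; mask of pale low-saturation pixels + brass knob; top polygon on plane ztop"""
    u,v=map(int,uv);x0,y0=max(u-half,0),max(v-half,0)
    sub=im[y0:v+half,x0:u+half];hsv=cv2.cvtColor(np.ascontiguousarray(sub),cv2.COLOR_RGB2HSV)
    m=((hsv[...,1]<smax)&(hsv[...,2]>vmin)).astype(np.uint8)*255
    m=cv2.morphologyEx(m,cv2.MORPH_OPEN,np.ones((3,3),np.uint8))
    cs,_=cv2.findContours(m,cv2.RETR_EXTERNAL,cv2.CHAIN_APPROX_NONE)
    ct=max(cs,key=cv2.contourArea)
    P=np.array([plane(cal,(p[0][0]+x0,p[0][1]+y0),ztop)[:2] for p in ct])
    h=cv2.convexHull(P.astype(np.float32))
    q=cv2.approxPolyN(h,6,ensure_convex=True).reshape(-1,2)
    e=np.roll(q,-1,0)-q;L=np.hypot(*e.T)
    ang=np.degrees(np.angle(np.sum(L*np.exp(6j*np.arctan2(e[:,1],e[:,0])))))/6
    M=cv2.moments(h);c=np.array([M['m10'],M['m01']])/M['m00']
    if dbg: 
        o=cv2.resize(np.ascontiguousarray(sub[:,:,::-1]),None,fx=5,fy=5,interpolation=cv2.INTER_NEAREST)
        qi=np.array([proj(cal,(*p,ztop)) for p in q])
        cv2.polylines(o,[np.int32((qi-[x0,y0]+.5)*5)],True,(0,0,255),1);cv2.imwrite(dbg,o)
    return c,ang,M['m00'],L,q
def knob(im,cal,uv,z,half=15):
    u,v=map(int,uv);sub=np.ascontiguousarray(im[v-half:v+half,u-half:u+half]);hsv=cv2.cvtColor(sub,cv2.COLOR_RGB2HSV)
    m=((hsv[...,0]>10)&(hsv[...,0]<35)&(hsv[...,1]>120)&(hsv[...,2]>100)).astype(np.uint8)
    cs,_=cv2.findContours(m,cv2.RETR_EXTERNAL,cv2.CHAIN_APPROX_NONE);ct=max(cs,key=cv2.contourArea)
    (x,y),r=cv2.minEnclosingCircle(ct);return plane(cal,(x+u-half,y+v-half),z),r,(x+u-half,y+v-half),cv2.contourArea(ct)
E
python3 - <<'E'
import numpy as np
from h import *
z=np.load('w1.npz',allow_pickle=True);im=z['im'];cal=z['cal'].item();d=z['d']
np.set_printoptions(suppress=True,precision=2)
for n,u,k in(('A',(400,168),(404,172)),('B',(287,197),(285,202))):
    c,a,A,L,q=hexfit(im,cal,u,38,dbg=f'pics/hx{n}.png');print(n,c,a,A,L);print(knob(im,cal,k,64))
    print(d[k[1],k[0]],plane(cal,k,64), d[u[1],u[0]+14])
E
cd pics; python3 -c "
import cv2,numpy as np
cv2.imwrite('hx.png',np.hstack([cv2.imread('hxA.png'),cv2.imread('hxB.png')]))"
```

```text
A [ 582.34 -256.36] -21.531992 2197.6575301690027 [26.81 25.91 30.47 29.38 39.92 27.29]
(array([ 578.39, -262.23,   64.  ]), 12.349188804626465, (401.5, 171.5), 138.0)
295.5533 [ 579.7  -260.09   64.  ] 318.43527
B [ 577.98 -393.26] 27.980944 2189.3977069044486 [24.55 15.89 64.15 27.6  21.35 46.76]
(array([ 567.04, -380.86,   64.  ]), 12.023055076599121, (283.71698093414307, 201.56603813171387), 255.5)
301.69916 [ 567.9  -379.83   64.  ] 327.84476
```

View pics/hx.png

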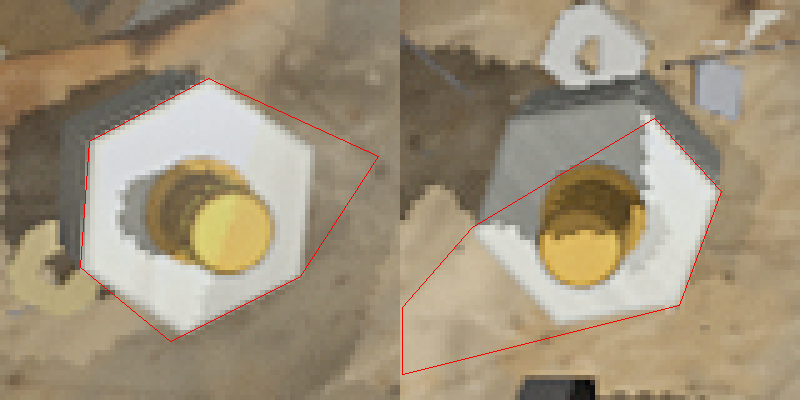

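```bash
cat >> h.py <<'E'
def corners(cal,C,z):
    q=np.array([plane(cal,p,z)[:2] for p in C]);c=q.mean(0);v=q-c
    a=np.degrees(np.angle(np.mean(np.exp(6j*np.arctan2(v[:,1],v[:,0])))))/6
    return c,a,np.hypot(*v.T),[np.hypot(*(q[i]-q[i-3])) for i in range(3)]
E
python3 - <<'E'
import numpy as np
from h import *
z=np.load('w1.npz',allow_pickle=True);cal=z['cal'].item()
np.set_printoptions(suppress=True,precision=2)
A=np.array([(209,79),(312,148),(301,276),(187,333),(80,267),(90,141)])/5-.5+[360,128]
B=np.array([(115,112),(245,103),(320,190),(280,305),(160,325),(77,225)])/5-.5+[247,157]
print(corners(cal,A,38));print(corners(cal,B,38))
for n,c in (('A',(233,232)),('B',(182,245))):
    p=np.array(c)/5-.5+([360,128] if n=='A' else [247,157]); print(n,plane(cal,p,64))
E
```

```text
(array([ 581.76, -259.17]), np.float64(-21.777129928216315), array([27.08, 26.64, 27.45, 27.07, 27.12, 27.21]), [np.float64(54.14374875092513), np.float64(53.749317801855035), np.float64(54.653821756406394)])
(array([ 570.77, -382.53]), np.float64(18.23523254609725), array([27.95, 25.97, 26.56, 27.36, 27.69, 26.89]), [np.float64(55.313886847879886), np.float64(53.640998783886914), np.float64(53.41519258676534)])
A [ 582.21 -258.69   64.  ]
B [ 570.54 -383.16   64.  ]
```

```bash
cat > go.py <<'E'
import sys,numpy as np
from cell import bot
from scipy.spatial.transform import Rotation as R
np.set_printoptions(suppress=True,precision=4)
o=bot.get_obs();M=R.from_rotvec(o['ee_rot']).as_matrix()
x,y,z,h=map(float,sys.argv[1:5]);cur=np.degrees(np.arctan2(M[1,2],M[0,2]))
print('pos',o['position'],'head',round(cur,2),'tilt',M[2,1:],'w',round(o['width'],1),'j6',round(o['joint_pos'][5],2))
print('linear',M.T@(np.array([x,y,z])-o['position'])/600,'yaw',round(-((h-cur+180)%360-180)/120,4))
E
python3 go.py 582 -259 110 8
```

```text
pos [ 564.902  -338.1782  213.9601] head -20.08 tilt [ 0.0003 -0.0065] w 34.0 j6 -1.85
linear [ 0.1734  0.1337 -0.0174] yaw -0.234
```

Request:
jog_arm --commands '[{"linear": [0.06,0.134,-0.017],"yaw": -0.234,"hand": -0.2},{"linear": [0.1,0.134,-0.017],"yaw": -0.234,"hand": -0.2},{"linear": [0.15,0.134,-0.017],"yaw": -0.234,"hand": -0.2},{"linear": [0.17,0.134,-0.017],"yaw": -0.234,"hand": -0.2},{"linear": [0.17,0.134,-0.017],"yaw": -0.234,"hand": -0.2}]'

```text
time: 2.65
position: [579.2, -254.6, 106.2]
ee_rot: [-0.106, 1.583, 0.121]
contact_force: [-1.3, 0.2, -0.6]
width: 33.9
```

```bash
python3 go.py 582 -259 43 8; python3 shot.py w2
```

```text
pos [ 579.1879 -254.5952  106.1678] head 8.27 tilt [ 0.0109 -0.0147] w 33.9 j6 -2.22
linear [ 0.1051 -0.0091  0.0051] yaw 0.0022
2.65 [ 579.18793924 -254.5952137   106.16779568] [-0.10577423  1.58326733  0.12124266] 33.90423214379411
```

View pics/w2.png

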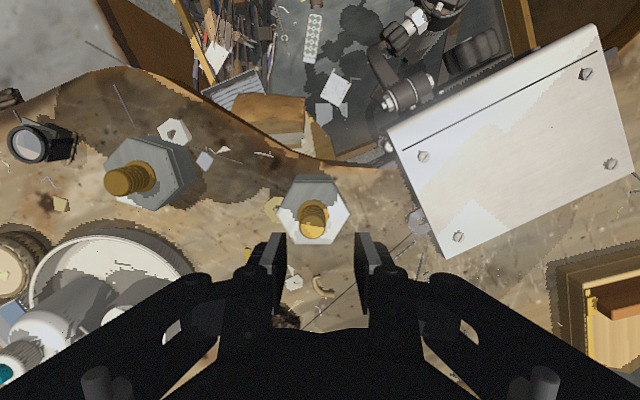

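```bash
python3 - <<'E'
import numpy as np
from h import *
np.set_printoptions(suppress=True,precision=2)
z=np.load('w2.npz',allow_pickle=True);cal=z['cal'].item();im=z['im']
cv2.imwrite('pics/w2c.png',cv2.resize(im[165:260,265:365,::-1],None,fx=6,fy=6,interpolation=cv2.INTER_NEAREST))
E
python3 go.py 582 -259 43 8
```

```text
pos [ 580.7142 -256.5015  109.7434] head 7.97 tilt [ 0.0069 -0.0102] w 34.1 j6 -2.21
linear [ 0.1112 -0.0052  0.0027] yaw -0.0002
```

View pics/w2c.png

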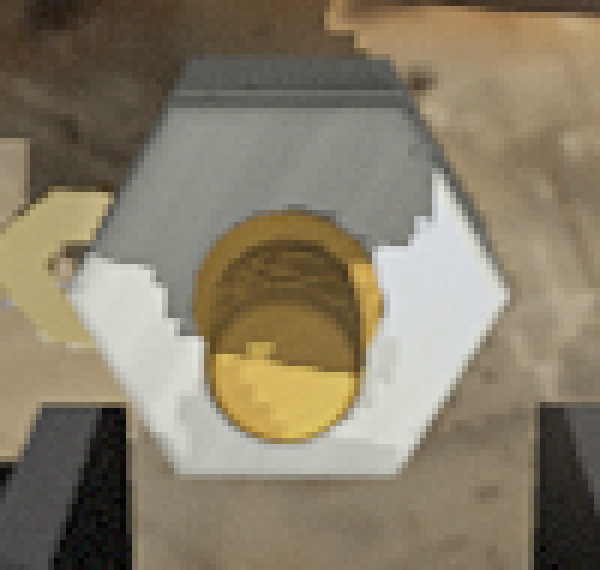

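Run:
```python
import numpy as np
from h import *
np.set_printoptions(suppress=True,precision=2)
z=np.load('w2.npz',allow_pickle=True);cal=z['cal'].item()
f=lambda p:np.array(p)/6-.5+[265,165]
print(corners(cal,[f(p) for p in[(168,105),(403,105),(508,293),(402,473),(180,473),(70,283)]],38),plane(cal,f((286,368)),64))
```

```text
(array([ 581.42, -259.18]), np.float64(-22.09388673693384), array([27.19, 26.89, 26.72, 27.56, 27.3 , 26.57]), [np.float64(54.74556252866192), np.float64(54.193995249726676), np.float64(53.28006609116489)]) [ 581.89 -259.08   64.  ]
```

Request:
jog_arm --commands '[{"linear": [0.05,-0.005,0.002],"yaw": 0,"hand": -0.2},{"linear": [0.09,-0.005,0.002],"yaw": 0,"hand": -0.2},{"linear": [0.111,-0.005,0.002],"yaw": 0,"hand": -0.2},{"linear": [0.111,-0.005,0.002],"yaw": 0,"hand": -0.2},{"linear": [0.111,-0.005,0.002],"yaw": 0,"hand": -0.2}]'

```text
time: 3.12
position: [582.1, -259.5, 44.7]
ee_rot: [-0.104, 1.577, 0.112]
contact_force: [0.3, 0.4, -0.1]
width: 34.2
```

```bash
python3 go.py 582 -259 43 8
```

```text
pos [ 582.1367 -259.5186   44.7377] head 7.89 tilt [ 0.0058 -0.0088] w 34.2 j6 -2.22
linear [ 0.0029  0.0009 -0.0001] yaw -0.0009
```

Centred within 0.5 mm. Closing.

Request:
jog_arm --commands '[{"linear": [0.003,0.0,0],"yaw": 0,"hand": -0.2},{"linear": [0.003,0.0,0],"yaw": 0,"hand": -1},{"linear": [0.003,0.0,0],"yaw": 0,"hand": -1},{"linear": [0.003,0.0,0],"yaw": 0,"hand": -1},{"linear": [0.003,0.0,0],"yaw": 0,"hand": -1}]'

```text
time: 3.53
position: [583.7, -260.3, 45.7]
ee_rot: [-0.106, 1.573, 0.11]
contact_force: [-1.0, 0.6, 6.8]
width: 15.8
```

Request:
jog_arm --commands '[{"linear": [0,0,0],"yaw": 0,"hand": -1},{"linear": [0,0,0],"yaw": 0,"hand": -1},{"linear": [-0.01,0,0],"yaw": 0,"hand": -1},{"linear": [-0.07,0,0],"yaw": 0,"hand": -1},{"linear": [-0.12,0,0],"yaw": 0,"hand": -1}]'

```text
time: 3.95
position: [582.3, -259.5, 115.9]
ee_rot: [-0.103, 1.579, 0.113]
contact_force: [1.1, -1.1, 0.4]
width: 15.8
```

```bash
python3 shot.py w3;python3 go.py 600 50 180 -5
```

```text
3.95 [ 582.31313603 -259.50400699  115.87716624] [-0.10323492  1.57864419  0.11294221] 15.795217696345315
pos [ 586.5023 -261.8262  125.8462] head 7.88 tilt [-0.003  0.003] w 15.7 j6 -2.22
linear [-0.0915  0.5114  0.0938] yaw 0.1073
```

View pics/w3.png

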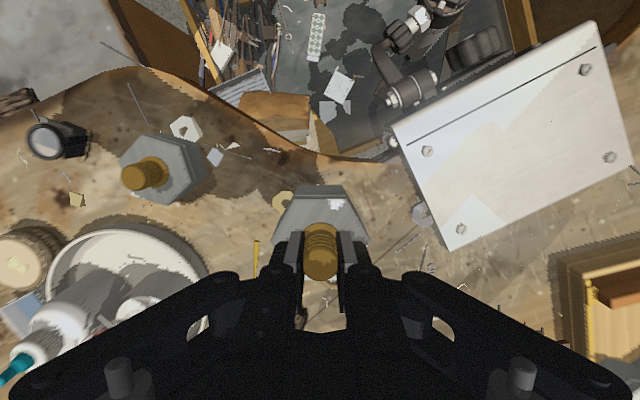

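```bash
python3 go.py 705 -40 210 -5
```

```text
pos [ 586.5023 -261.8262  125.8462] head 7.88 tilt [-0.003  0.003] w 15.7 j6 -2.22
linear [-0.1405  0.3387  0.2467] yaw 0.1073
```

Request:
jog_arm --commands '[{"linear": [-0.07,0.0,0],"yaw": 0.02,"hand": -1},{"linear": [-0.14,0.05,0.03],"yaw": 0.06,"hand": -1},{"linear": [-0.14,0.11,0.08],"yaw": 0.107,"hand": -1},{"linear": [-0.14,0.17,0.12],"yaw": 0.107,"hand": -1},{"linear": [-0.14,0.22,0.16],"yaw": 0.107,"hand": -1}]'

```text
time: 4.42
position: [656.1, -131.2, 211.8]
ee_rot: [0.067, 1.562, -0.072]
contact_force: [1.1, 0.5, -1.1]
width: 15.8
```

```bash
python3 go.py 705 -40 210 -5
```

```text
pos [ 656.1305 -131.211   211.7725] head -5.08 tilt [-0.003   0.0074] w 15.8 j6 -1.76
linear [0.003  0.1586 0.0677] yaw -0.0006
```

Request:
jog_arm --commands '[{"linear": [0,0.07,0.03],"yaw": 0,"hand": -1},{"linear": [0,0.12,0.05],"yaw": 0,"hand": -1},{"linear": [0,0.159,0.068],"yaw": 0,"hand": -1},{"linear": [0,0.159,0.068],"yaw": 0,"hand": -1},{"linear": [0,0.159,0.068],"yaw": 0,"hand": -1}]'

```text
time: 4.83
position: [705.3, -38.1, 210.4]
ee_rot: [0.064, 1.565, -0.07]
contact_force: [-1.0, -0.7, -1.3]
width: 15.6
```

```bash
python3 shot.py w4
```

```text
4.8333 [705.3014714  -38.05407488 210.38747907] [ 0.06442193  1.56468003 -0.07009917] 15.582444051010224
```

View pics/w4.png

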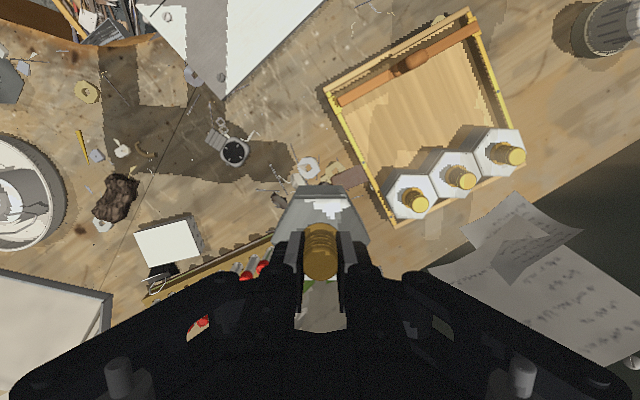

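The whole tray shows up well: row tops at about (410,197), (455,175) and (497,152), and the follower near (410,65). I'll crop in for the corners.

Run:
```python
import numpy as np,cv2
im=np.load('w4.npz',allow_pickle=True)['im']
cv2.imwrite('pics/w4r.png',cv2.resize(im[120:230,370:530,::-1],None,fx=5,fy=5,interpolation=cv2.INTER_NEAREST))
cv2.imwrite('pics/w4f.png',cv2.resize(im[0:110,320:490,::-1],None,fx=4.7,fy=4.7,interpolation=cv2.INTER_NEAREST))
```

```text
(no output)
```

View pics/w4r.png

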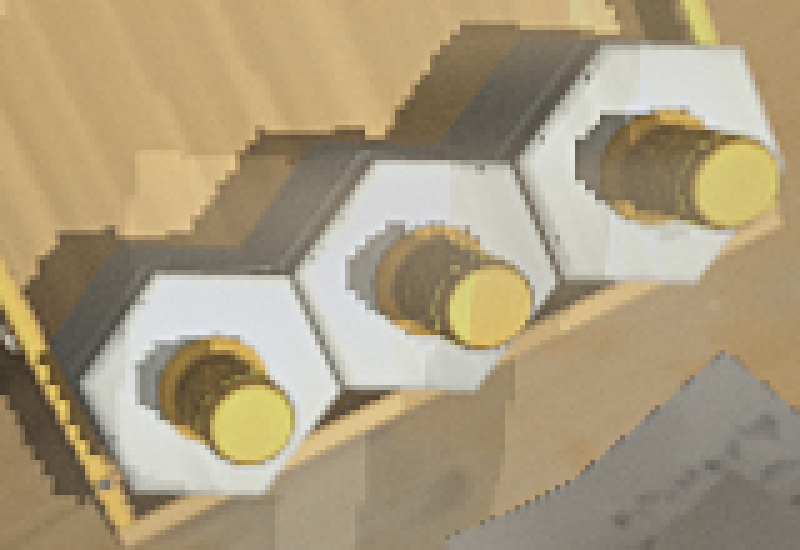

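View pics/w4f.png

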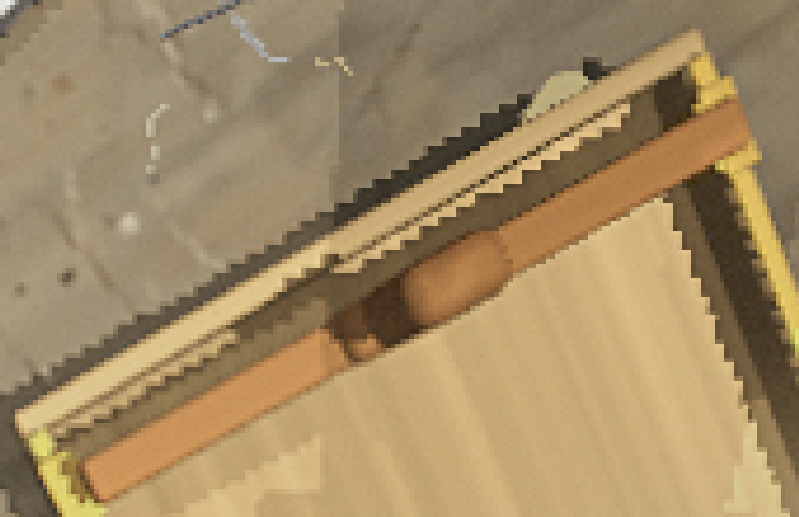

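Run:
```python
import numpy as np
from h import *
np.set_printoptions(suppress=True,precision=2)
z=np.load('w4.npz',allow_pickle=True);cal=z['cal'].item()
f=lambda p:np.array(p)/5-.5+[370,120]
Q=dict(right=[(152,272),(293,272),(342,385),(268,493),(130,493),(80,380)],mid=[(370,160),(515,163),(558,275),(478,390),(345,390),(297,277)],left=[(605,48),(740,48),(780,165),(700,280),(565,278),(520,160)])
C={}
for n in Q:
    r=corners(cal,[f(p) for p in Q[n]],50);C[n]=r[0];print(n,r)
K=[plane(cal,f(p),76)[:2] for p in[(252,424),(490,306),(737,182)]];print(K)
for a,b in((C['left'],C['right']),(K[2],K[0])):
    d=a-b;print(np.hypot(*d),np.degrees(np.arctan2(d[1],d[0]))-90)
g=lambda p:np.array(p)/4.7-.5+[320,0]
# follower board top edges z=47, front wall outer z=29, tab z=81
print('board ends',plane(cal,g((90,480)),47),plane(cal,g((745,120)),47),'tab',plane(cal,g((460,277)),81))
P=[plane(cal,g(p),29)[:2] for p in[(20,415),(700,38)]];d=P[1]-P[0];print(P,np.degrees(np.arctan2(d[1],d[0]))-90,np.hypot(*d))
```

```text
right (array([728.67,  54.31]), np.float64(24.086881551852), array([27.3 , 27.85, 27.24, 27.68, 28.28, 27.14]), [np.float64(54.98154874514388), np.float64(56.13320383337852), np.float64(54.37748108246741)])
mid (array([709.88,  98.3 ]), np.float64(24.685154686520665), array([27.65, 27.55, 26.64, 27.27, 27.71, 26.48]), [np.float64(54.91500838651766), np.float64(55.25746759927619), np.float64(53.12029362912361)])
left (array([690.68, 142.36]), np.float64(24.169067959620534), array([26.03, 26.68, 25.79, 27.05, 26.98, 26.48]), [np.float64(53.069987129800055), np.float64(53.666353789444834), np.float64(52.26456510472741)])
[array([729.51,  54.66]), array([710.21,  98.99]), array([690.7 , 143.22])]
95.8972685949345 23.334839098788635
96.6864112990232 23.666259882692657
board ends [628.71 -14.26  47.  ] [572.98 116.57  47.  ] tab [601.24  51.04  81.  ]
[array([613.52, -27.25]), array([553.3 , 115.58])] 22.86107491521453 155.0016235643555
```

```bash
python3 go.py 658.3 103.3 140 -6.5
```

```text
pos [704.9307 -39.5703 210.6859] head -5.03 tilt [-0.0038  0.0054] w 15.5 j6 -1.62
linear [ 0.1164  0.2308 -0.0989] yaw 0.0123
```

Request:
jog_arm --commands '[{"linear": [0,0.06,-0.025],"yaw": 0.012,"hand": -1},{"linear": [0.02,0.12,-0.05],"yaw": 0.012,"hand": -1},{"linear": [0.06,0.18,-0.08],"yaw": 0.012,"hand": -1},{"linear": [0.1,0.231,-0.099],"yaw": 0.012,"hand": -1},{"linear": [0.11,0.231,-0.099],"yaw": 0.012,"hand": -1}]'

```text
time: 5.3
position: [654.0, 107.4, 139.7]
ee_rot: [0.085, 1.572, -0.087]
contact_force: [0.7, -0.2, -3.3]
width: 15.4
```

Request:
jog_arm --commands '[{"linear": [0,0,0],"yaw": 0,"hand": -1}]'

```text
time: 5.38
position: [651.7, 107.2, 136.7]
ee_rot: [0.083, 1.577, -0.088]
contact_force: [0.5, -1.2, -0.3]
width: 15.8
```

```bash
python3 go.py 658.3 103.3 140 -6.5;python3 shot.py w5; python3 go.py 658.3 103.3 66 -6.5
```

```text
pos [651.6934 107.1905 136.7057] head -6.23 tilt [-0.0035 -0.008 ] w 15.8 j6 -1.38
linear [-0.0056 -0.0053  0.0116] yaw 0.0023
5.3833 [651.69343639 107.19052469 136.70569116] [ 0.08303908  1.57733187 -0.08780946] 15.775927493468064
pos [651.7597 107.0294 137.2248] head -6.25 tilt [-0.0028 -0.0084] w 15.9 j6 -1.38
linear [ 0.1186 -0.0047  0.0125] yaw 0.002
```

View pics/w5.png

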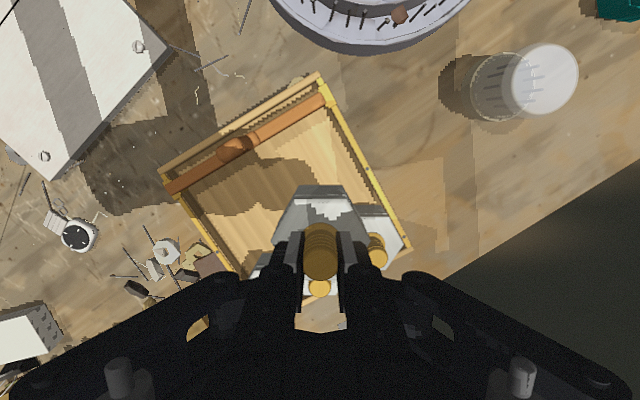

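Request:
jog_arm --commands '[{"linear": [0.02,-0.005,0.0125],"yaw": 0.002,"hand": -1},{"linear": [0.02,-0.005,0.0125],"yaw": 0.002,"hand": -1},{"linear": [0.02,-0.005,0.0125],"yaw": 0.002,"hand": -1}]'

```text
time: 5.68
position: [659.3, 100.8, 124.5]
ee_rot: [0.089, 1.578, -0.094]
contact_force: [0.6, 0.0, -1.4]
width: 15.8
```

```bash
python3 go.py 658.3 103.3 75 -6.5
```

```text
pos [659.3442 100.84   124.4823] head -6.68 tilt [-0.0035 -0.0093] w 15.8 j6 -1.39
linear [ 0.0825  0.0042 -0.0014] yaw -0.0015
```

Request:
jog_arm --commands '[{"linear": [0.03,0.004,-0.001],"yaw": -0.001,"hand": -1},{"linear": [0.05,0.004,-0.001],"yaw": -0.001,"hand": -1},{"linear": [0.07,0.004,-0.001],"yaw": -0.001,"hand": -1},{"linear": [0.07,0.004,-0.001],"yaw": -0.001,"hand": -1}]'

```text
time: 6.02
position: [656.7, 102.4, 78.5]
ee_rot: [0.088, 1.585, -0.094]
contact_force: [-0.6, -0.5, -3.2]
width: 15.6
```

```bash
python3 go.py 658.3 103.3 62 -6.5;sleep 0; python3 -c "
from cell import bot
print(bot.get_obs()['position'],bot.get_obs()['qvel'])"
```

```text
pos [656.6532 102.4185  78.4803] head -6.6 tilt [-0.0048 -0.0159] w 15.6 j6 -1.39
linear [0.0274 0.0019 0.003 ] yaw -0.0009
[656.65317102 102.4184999   78.4803217 ] [ 0.00662497 -0.01378128 -0.02513417 -0.00014564  0.030913    0.00045552]
```

Request:
jog_arm --commands '[{"linear": [0.02,0.002,0.002],"yaw": -0.001,"hand": -1},{"linear": [0.027,0.002,0.002],"yaw": -0.001,"hand": -1},{"linear": [0.027,0.002,0.002],"yaw": -0.001,"hand": -1},{"linear": [0.027,0.002,0.002],"yaw": -0.001,"hand": -1}]'

```text
time: 6.35
position: [657.5, 103.5, 61.8]
ee_rot: [0.086, 1.586, -0.092]
contact_force: [0.8, 0.2, -1.3]
width: 15.6
```

```bash
python3 go.py 662 104.3 57 -6.5
```

```text
pos [657.4845 103.4838  61.7718] head -6.47 tilt [-0.0049 -0.0169] w 15.6 j6 -1.39
linear [0.0078 0.0022 0.0075] yaw 0.0002
```

Request:
jog_arm --commands '[{"linear": [0.004,0.001,0.004],"yaw": 0,"hand": -1},{"linear": [0.005,0.002,0.007],"yaw": 0,"hand": -1},{"linear": [0.006,0.002,0.009],"yaw": 0,"hand": -1},{"linear": [0.006,0.002,0.009],"yaw": 0,"hand": -1}]'

```text
time: 6.68
position: [663.4, 104.1, 58.3]
ee_rot: [0.086, 1.585, -0.092]
contact_force: [0.7, -0.1, -1.2]
width: 15.5
```

```bash
python3 go.py 662.4 104 57 -6.5
```

```text
pos [663.4204 104.0663  58.3352] head -6.47 tilt [-0.0049 -0.0161] w 15.5 j6 -1.39
linear [ 0.0023 -0.0003 -0.0016] yaw 0.0002
```

Request:
jog_arm --commands '[{"linear": [0.001,0.001,0.002],"yaw": 0,"hand": -1},{"linear": [0.002,0.0025,0.0043],"yaw": 0,"hand": -1},{"linear": [0.002,0.0025,0.0043],"yaw": 0,"hand": -1},{"linear": [0.002,0.0025,0.0043],"yaw": 0,"hand": -1}]'

```text
time: 7.02
position: [665.5, 105.1, 58.1]
ee_rot: [0.085, 1.587, -0.093]
contact_force: [-5.4, -0.9, 3.8]
width: 15.3
```

```bash
python3 shot.py w6; python3 go.py 662.4 104 57 -6.5
```

```text
7.0167 [665.47131899 105.0637994   58.07534785] [ 0.08525701  1.58680195 -0.09257026] 15.343449522347212
pos [665.4719 105.0255  58.0861] head -6.48 tilt [-0.0056 -0.0174] w 15.6 j6 -1.38
linear [ 0.0019 -0.0023 -0.0049] yaw 0.0002
```

View pics/w6.png

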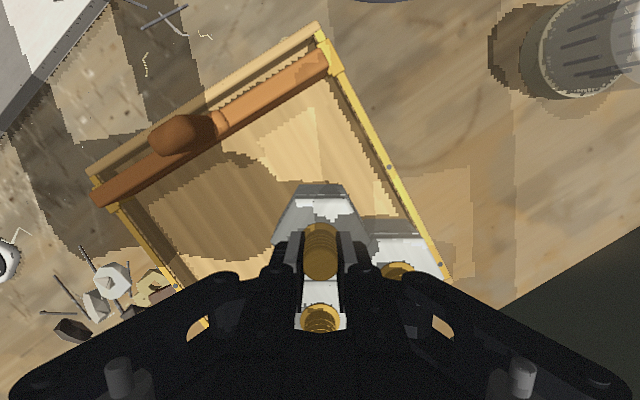

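Contact is felt, about 5 N against the row, so I'm releasing.

Request:
jog_arm --commands '[{"linear": [0,0,0],"yaw": 0,"hand": -0.3},{"linear": [0,0,0],"yaw": 0,"hand": -0.2},{"linear": [0,0,0],"yaw": 0,"hand": -0.2},{"linear": [-0.05,0,0],"yaw": 0,"hand": -0.2},{"linear": [-0.12,0,0],"yaw": 0,"hand": -0.2}]'

```text
time: 7.48
position: [663.6, 105.1, 123.9]
ee_rot: [0.084, 1.599, -0.094]
contact_force: [0.8, 0.3, -0.9]
width: 34.1
```

Request:
jog_arm --commands '[{"linear": [-0.07,0,0],"yaw": 0,"hand": -0.2},{"linear": [-0.1,-0.04,0.02],"yaw": 0,"hand": -0.2},{"linear": [-0.12,-0.1,0.04],"yaw": 0,"hand": -0.2},{"linear": [-0.12,-0.16,0.06],"yaw": 0,"hand": -0.2},{"linear": [-0.12,-0.2,0.08],"yaw": 0,"hand": -0.2}]'

```text
time: 7.9
position: [701.2, -22.3, 198.0]
ee_rot: [0.084, 1.593, -0.096]
contact_force: [1.5, 0.6, -0.1]
width: 34.3
```

```bash
python3 shot.py w7; python3 go.py 570.7 -382.8 130 -12
```

```text
7.9 [701.23805893 -22.2502536  198.00671835] [ 0.08405166  1.59324769 -0.09611523] 34.25399227925286
pos [702.1278 -27.5672 196.0562] head -6.88 tilt [-0.0124 -0.0245] w 34.2 j6 -1.57
linear [ 0.1213 -0.6126 -0.1438] yaw 0.0427
```

View pics/w7.png

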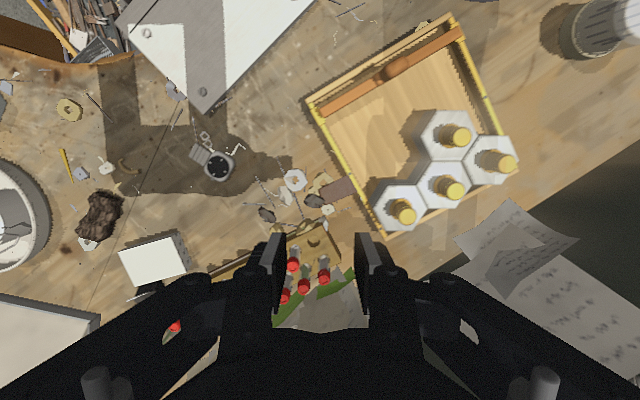

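Run:
```python
import numpy as np,cv2
im=np.load('w7.npz',allow_pickle=True)['im']
cv2.imwrite('pics/w7r.png',cv2.resize(im[100:240,365:525,::-1],None,fx=4.25,fy=4.25,interpolation=cv2.INTER_NEAREST))
```

```text
(no output)
```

View pics/w7r.png

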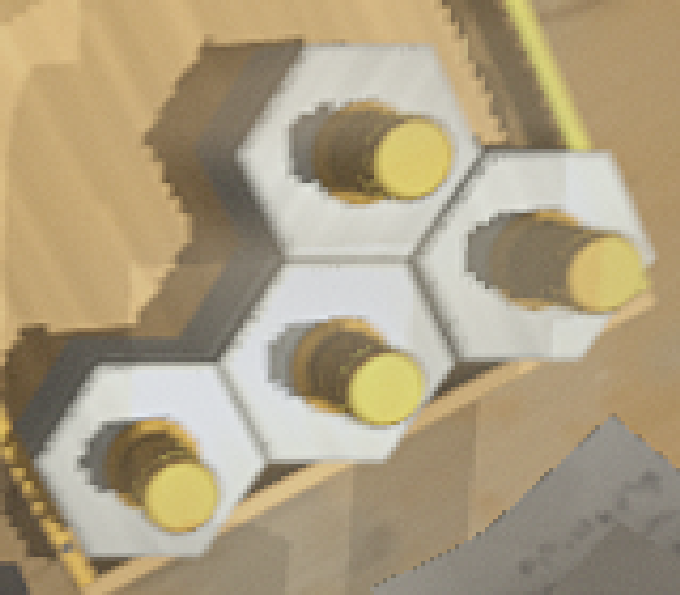

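A is nested flush on both faces. Now B.

Request:
jog_arm --commands '[{"linear": [0,-0.6,-0.14],"yaw": 0.043,"hand": -0.2},{"linear": [0,-0.6,-0.14],"yaw": 0.043,"hand": -0.2},{"linear": [0,-0.6,-0.14],"yaw": 0.043,"hand": -0.2},{"linear": [0,-0.6,-0.14],"yaw": 0.043,"hand": -0.2},{"linear": [0,-0.6,-0.14],"yaw": 0.043,"hand": -0.2}]'

```text
time: 8.37
position: [630.8, -217.3, 199.4]
ee_rot: [0.155, 1.588, -0.175]
contact_force: [0.5, -0.8, 0.4]
width: 34.3
```

```bash
python3 go.py 570.7 -382.8 130 -12
```

```text
pos [ 630.8266 -217.2861  199.4247] head -12.01 tilt [-0.0145 -0.0223] w 34.3 j6 -1.77
linear [ 0.1208 -0.2889 -0.038 ] yaw -0.0001
```

Request:
jog_arm --commands '[{"linear": [0,-0.1,-0.01],"yaw": 0,"hand": -0.2},{"linear": [0,-0.2,-0.025],"yaw": 0,"hand": -0.2},{"linear": [0.03,-0.289,-0.038],"yaw": 0,"hand": -0.2},{"linear": [0.09,-0.289,-0.038],"yaw": 0,"hand": -0.2},{"linear": [0.12,-0.289,-0.038],"yaw": 0,"hand": -0.2}]'

```text
time: 8.78
position: [571.5, -387.9, 135.0]
ee_rot: [0.152, 1.579, -0.182]
contact_force: [0.0, 0.5, -0.9]
width: 34.1
```

Request:
jog_arm --commands '[{"linear": [0,0,0],"yaw": 0,"hand": -0.2},{"linear": [0,0,0],"yaw": 0,"hand": -0.2}]'

```text
time: 8.95
position: [569.7, -388.4, 132.0]
ee_rot: [0.157, 1.583, -0.182]
contact_force: [-0.5, 1.0, 2.1]
width: 33.9
```

```bash
python3 shot.py w8; python3 go.py 570.7 -382.8 110 -12
python3 - <<'E'
import numpy as np,cv2
im=np.load('w8.npz',allow_pickle=True)['im']
cv2.imwrite('pics/w8c.png',cv2.resize(im[150:270,250:390,::-1],None,fx=5,fy=5,interpolation=cv2.INTER_NEAREST))
E
```

```text
8.95 [ 569.73731078 -388.43461415  131.95332539] [ 0.15705206  1.58295161 -0.18216744] 33.946724149629794
pos [ 571.6874 -387.8572  135.1172] head -12.24 tilt [-0.0195 -0.0122] w 34.3 j6 -2.02
linear [ 0.0417  0.0087 -0.0029] yaw -0.002
```

View pics/w8c.png

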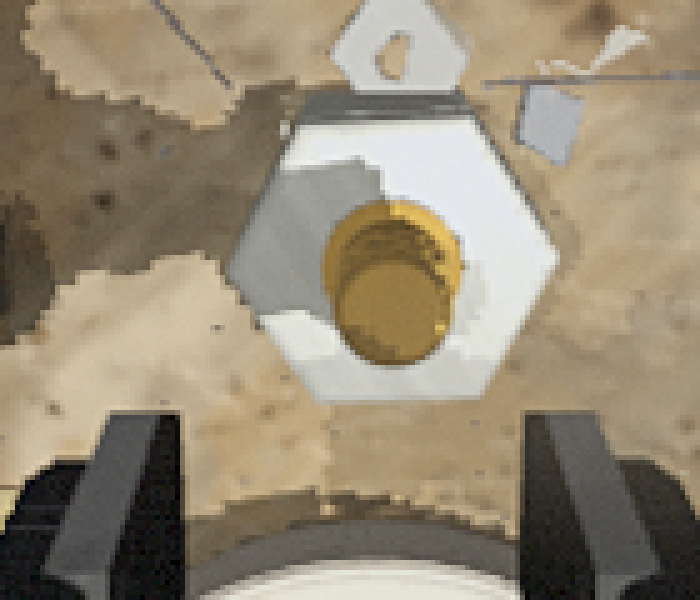

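Run:
```python
import numpy as np
from h import *
from cell import bot
np.set_printoptions(suppress=True,precision=2)
z=np.load('w8.npz',allow_pickle=True);cal=z['cal'].item()
f=lambda p:np.array(p)/5-.5+[250,150]
print(corners(cal,[f(p) for p in[(295,123),(475,123),(558,260),(482,400),(315,400),(230,272)]],38),plane(cal,f((394,313)),64))
c=bot.get_calibration('top');d=np.load('top0.npz')['d'];T=c['world_from_camera']
P=[]
for v in range(150,240):
  for u in range(390,470):
    if d[v,u]>0: P.append(T[:3,:3]@(und(c,(u,v))*d[v,u])+T[:3,3])
P=np.array(P)
dx=P[:,0]-570;dy=P[:,1]+383
for lo in range(25,130,10):
  s=P[(np.abs(dx)>=lo)&(np.abs(dx)<lo+10)&(np.abs(dy)<65)&(dx>0)];print('x+',lo,s[:,2].max())
```

```text
(array([ 571.12, -384.22]), np.float64(19.98984838804841), array([28.05, 26.74, 26.82, 27.56, 26.54, 26.47]), [np.float64(55.613253685830074), np.float64(53.27614858357029), np.float64(53.28722544700886)]) [ 571.3  -384.21   64.  ]
x+ 25 38.95341508662432
x+ 35 5.392952534186861
x+ 45 5.052401237675895
x+ 55 33.39203508930041
x+ 65 33.610872338722174
x+ 75 32.98570865555121
x+ 85 34.115118468025685
x+ 95 90.32036831531218
x+ 105 94.51280499184145
x+ 115 94.04633289228332
x+ 125 120.7041092421166
```

```bash
python3 go.py 571.2 -384 44 -12.2
```

```text
pos [ 571.6874 -387.8572  135.1172] head -12.24 tilt [-0.0195 -0.0122] w 34.3 j6 -2.02
linear [ 0.1517  0.0091 -0.0003] yaw -0.0003
```

Request:
jog_arm --commands '[{"linear": [0.03,0.009,0],"yaw": 0,"hand": -0.2},{"linear": [0.07,0.009,0],"yaw": 0,"hand": -0.2},{"linear": [0.07,0.009,0],"yaw": 0,"hand": -0.2}]'

```text
time: 9.25
position: [572.6, -380.4, 91.3]
ee_rot: [0.153, 1.581, -0.178]
contact_force: [-1.5, 0.6, -1.7]
width: 34.1
```

```bash
python3 go.py 571.2 -384 44 -12.2
```

```text
pos [ 572.6237 -380.4184   91.2584] head -12.08 tilt [-0.0173 -0.0148] w 34.1 j6 -2.02
linear [ 0.0789 -0.005   0.0001] yaw 0.001
```

Request:
jog_arm --commands '[{"linear": [0.03,-0.006,0],"yaw": 0,"hand": -0.2},{"linear": [0.06,-0.006,0],"yaw": 0,"hand": -0.2},{"linear": [0.079,-0.006,0],"yaw": 0,"hand": -0.2},{"linear": [0.079,-0.006,0],"yaw": 0,"hand": -0.2},{"linear": [0.079,-0.006,0],"yaw": 0,"hand": -0.2}]'

```text
time: 9.67
position: [571.9, -384.0, 45.0]
ee_rot: [0.152, 1.58, -0.177]
contact_force: [-0.3, -0.1, 0.7]
width: 33.9
```

```bash
python3 go.py 571.2 -384 44 -12.2
```

```text
pos [ 571.8562 -384.021    44.9591] head -12.01 tilt [-0.0175 -0.014 ] w 33.9 j6 -2.02
linear [ 0.0016 -0.0002 -0.0011] yaw 0.0016
```

Request:
jog_arm --commands '[{"linear": [0,0,-0.001],"yaw": 0,"hand": -1},{"linear": [0,0,-0.001],"yaw": 0,"hand": -1},{"linear": [0,0,-0.001],"yaw": 0,"hand": -1},{"linear": [0,0,-0.001],"yaw": 0,"hand": -1},{"linear": [0,0,-0.001],"yaw": 0,"hand": -1}]'

```text
time: 10.08
position: [572.6, -384.6, 47.7]
ee_rot: [0.151, 1.576, -0.179]
contact_force: [0.3, 0.6, 6.0]
width: 15.5
```

Request:
jog_arm --commands '[{"linear": [0,0,0],"yaw": 0,"hand": -1},{"linear": [-0.01,0,0],"yaw": 0,"hand": -1},{"linear": [-0.07,0,0],"yaw": 0,"hand": -1},{"linear": [-0.14,0,0],"yaw": 0,"hand": -1},{"linear": [-0.2,0,0],"yaw": 0,"hand": -1}]'

```text
time: 10.5
position: [573.4, -382.2, 167.9]
ee_rot: [0.152, 1.579, -0.178]
contact_force: [0.6, -1.1, -1.0]
width: 15.1
```

```bash
python3 shot.py w9; python3 go.py 679 57 150 -7
python3 - <<'E'
import numpy as np,cv2
im=np.load('w9.npz',allow_pickle=True)['im']
cv2.imwrite('pics/w9c.png',cv2.resize(im[150:290,240:400,::-1],None,fx=4,fy=4,interpolation=cv2.INTER_NEAREST))
E
```

```text
10.5 [ 573.41689934 -382.23235443  167.90080475] [ 0.15213563  1.57889521 -0.17787322] 15.069899443617762
pos [ 576.7364 -384.5434  179.3586] head -12.01 tilt [-0.0253  0.0032] w 15.0 j6 -2.02
linear [0.0298 0.7563 0.0134] yaw -0.0418
```

View pics/w9c.png

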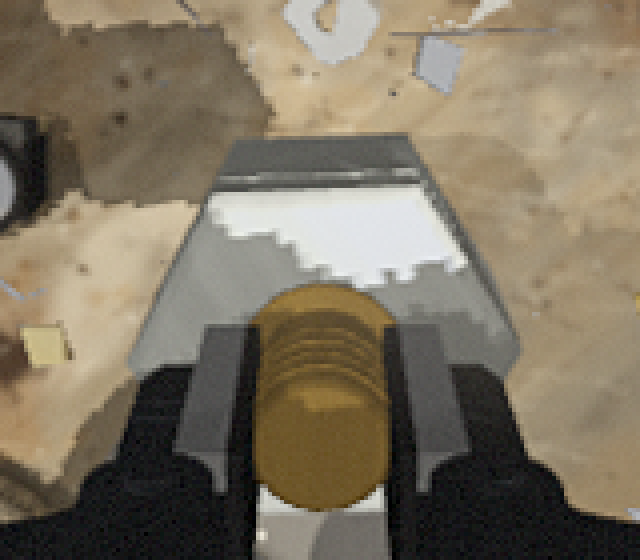

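Request:
jog_arm --commands '[{"linear": [-0.03,0.75,0.013],"yaw": -0.042,"hand": -1},{"linear": [-0.03,0.75,0.013],"yaw": -0.042,"hand": -1},{"linear": [-0.03,0.75,0.013],"yaw": -0.042,"hand": -1},{"linear": [-0.03,0.75,0.013],"yaw": -0.042,"hand": -1},{"linear": [-0.03,0.75,0.013],"yaw": -0.042,"hand": -1}]'

```text
time: 10.97
position: [621.9, -178.4, 175.4]
ee_rot: [0.076, 1.571, -0.116]
contact_force: [1.4, 0.1, -0.8]
width: 15.6
```

```bash
python3 go.py 680.6 58 150 -7
```

```text
pos [ 621.9035 -178.3644  175.4191] head -7.02 tilt [-0.0254 -0.0005] w 15.6 j6 -1.8
linear [0.0321 0.4039 0.049 ] yaw -0.0002
```

Request:
jog_arm --commands '[{"linear": [-0.02,0.4,0.049],"yaw": 0,"hand": -1},{"linear": [-0.02,0.4,0.049],"yaw": 0,"hand": -1},{"linear": [-0.02,0.4,0.049],"yaw": 0,"hand": -1},{"linear": [-0.02,0.4,0.049],"yaw": 0,"hand": -1},{"linear": [-0.01,0.4,0.049],"yaw": 0,"hand": -1}]'

```text
time: 11.38
position: [672.1, 24.0, 177.4]
ee_rot: [0.076, 1.57, -0.116]
contact_force: [0.6, -0.9, -1.4]
width: 15.4
```

Request:
jog_arm --commands '[{"linear": [0.01,0.06,0.008],"yaw": 0,"hand": -1},{"linear": [0.01,0.06,0.008],"yaw": 0,"hand": -1}]'

```text
time: 11.55
position: [680.9, 67.5, 167.6]
ee_rot: [0.073, 1.574, -0.106]
contact_force: [-0.8, -0.4, -2.3]
width: 15.6
```

```bash
python3 go.py 680.6 58 135 -7.2
```

```text
pos [680.8917  67.4532 167.6468] head -6.53 tilt [-0.021  -0.0043] w 15.6 j6 -1.43
linear [ 0.0547 -0.0146  0.0015] yaw 0.0055
```

Request:
jog_arm --commands '[{"linear": [0.02,-0.015,0.001],"yaw": 0.005,"hand": -1},{"linear": [0.04,-0.015,0.001],"yaw": 0.005,"hand": -1},{"linear": [0.055,-0.015,0.001],"yaw": 0.005,"hand": -1},{"linear": [0.055,-0.015,0.001],"yaw": 0.005,"hand": -1}]'

```text
time: 11.88
position: [677.9, 55.8, 129.9]
ee_rot: [0.083, 1.582, -0.117]
contact_force: [-0.3, -0.0, -3.0]
width: 15.3
```

```bash
python3 go.py 680.6 58 110 -7.2
```

```text
pos [677.8889  55.8101 129.8829] head -7.28 tilt [-0.0225 -0.012 ] w 15.3 j6 -1.44
linear [0.033  0.0049 0.0044] yaw -0.0006
```

Request:
jog_arm --commands '[{"linear": [0.02,0.004,0.004],"yaw": 0,"hand": -1},{"linear": [0.03,0.004,0.004],"yaw": 0,"hand": -1},{"linear": [0.03,0.004,0.004],"yaw": 0,"hand": -1},{"linear": [0.03,0.004,0.004],"yaw": 0,"hand": -1}]'

```text
time: 12.22
position: [679.9, 56.9, 110.8]
ee_rot: [0.083, 1.584, -0.118]
contact_force: [0.2, 0.6, -2.3]
width: 15.1
```

```bash
python3 shot.py w10; python3 go.py 680.6 58 80 -7.2
```

```text
12.2167 [679.85551013  56.92806733 110.76232928] [ 0.08321484  1.58364335 -0.11763088] 15.129545314299792
pos [680.3942  57.1454 111.8561] head -7.3 tilt [-0.0225 -0.0119] w 15.5 j6 -1.43
linear [0.053  0.0027 0.0008] yaw -0.0009
```

View pics/w10.png

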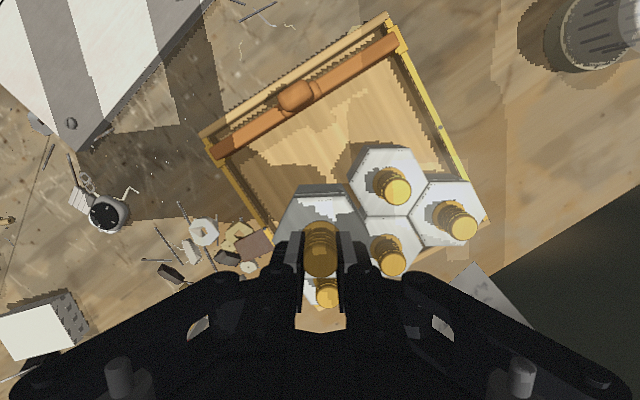

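Request:
jog_arm --commands '[{"linear": [0.025,0.0025,0.001],"yaw": 0,"hand": -1},{"linear": [0.045,0.0025,0.001],"yaw": 0,"hand": -1},{"linear": [0.053,0.0025,0.001],"yaw": 0,"hand": -1},{"linear": [0.053,0.0025,0.001],"yaw": 0,"hand": -1}]'

```text
time: 12.6
position: [682.1, 58.0, 86.9]
ee_rot: [0.083, 1.575, -0.117]
contact_force: [-6.1, 0.1, 12.8]
width: 15.4
```

```bash
python3 go.py 680.6 58 64 -7.2
```

```text
pos [682.1238  57.9807  86.894 ] head -7.29 tilt [-0.0219 -0.0054] w 15.4 j6 -1.43
linear [ 0.0382  0.0005 -0.0023] yaw -0.0007
```

Request:
jog_arm --commands '[{"linear": [-0.025,0,0],"yaw": 0,"hand": -1},{"linear": [-0.04,-0.003,-0.005],"yaw": 0,"hand": -1},{"linear": [-0.04,-0.003,-0.005],"yaw": 0,"hand": -1},{"linear": [-0.04,-0.003,-0.005],"yaw": 0,"hand": -1}]'

```text
time: 12.93
position: [679.7, 57.0, 112.1]
ee_rot: [0.083, 1.573, -0.117]
contact_force: [0.1, -0.3, -2.7]
width: 15.7
```

```bash
python3 shot.py w11; python3 go.py 678 56.5 80 -7.2;python3 - <<'E'
import numpy as np,cv2
im=np.load('w11.npz',allow_pickle=True)['im']
cv2.imwrite('pics/w11c.png',cv2.resize(im[120:300,240:500,::-1],None,fx=3,fy=3,interpolation=cv2.INTER_NEAREST))
E
```

```text
12.9333 [679.65702454  57.01024177 112.12915556] [ 0.08322153  1.57268123 -0.11678374] 15.661130500562122
pos [678.9271  57.0208 110.5901] head -7.29 tilt [-0.0219 -0.0057] w 15.6 j6 -1.43
linear [ 0.051   0.0001 -0.0011] yaw -0.0008
```

View pics/w11c.png

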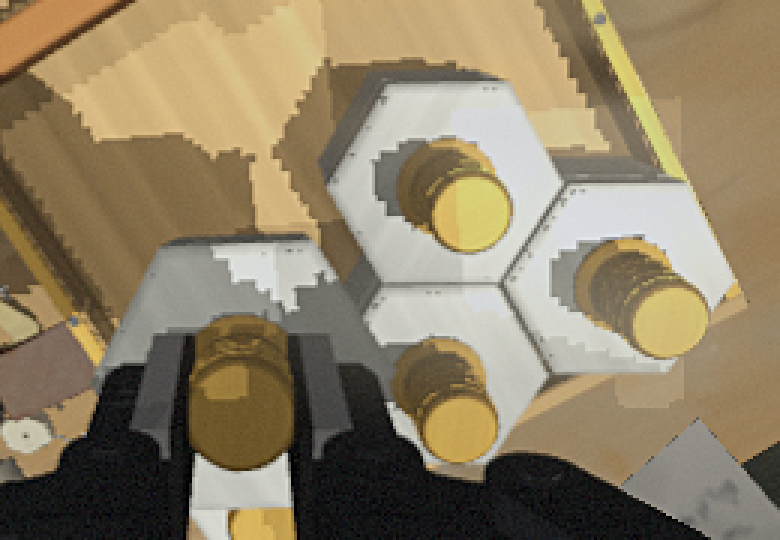

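Run:
```python
import numpy as np
from h import *
np.set_printoptions(suppress=True,precision=2)
z=np.load('w11.npz',allow_pickle=True);cal=z['cal'].item();o=z['o'].item()
f=lambda p:np.array(p)/3-.3+[240,120]
Q=dict(A=[(380,80),(500,80),(563,185),(500,284),(380,284),(320,172)],left=[(570,182),(685,182),(735,285),(668,373),(555,370),(503,282)])
for n in Q: print(n,corners(cal,[f(p) for p in Q[n]],50))
for n,p in dict(A=(472,213),left=(671,316),mid=(460,426)).items(): print(n,plane(cal,f(p),76))
zt=o['position'][2]-8
P=[plane(cal,f(p),zt)[:2] for p in[(165,245),(308,240),(368,310)]];print(P,np.hypot(*(P[1]-P[0])),'tcp',o['position'])
d=P[1]-P[0];a=np.arctan2(d[1],d[0]);print('corner ang',np.degrees(a)-60)
n=np.array([np.sin(a),-np.cos(a)]);print('centre est',(P[0]+P[1])/2+24*n,(P[0]+P[1])/2-24*n)
```

```text
A (array([662.17, 103.64]), np.float64(23.431279441672626), array([27.54, 26.2 , 27.93, 28.67, 27.59, 27.68]), [np.float64(56.2094173649706), np.float64(53.7866845612462), np.float64(55.573718596226804)])
left (array([690.73, 143.45]), np.float64(23.247279637348978), array([27.26, 26.76, 27.16, 27.26, 26.14, 27.13]), [np.float64(54.51876793950955), np.float64(52.893985259167096), np.float64(54.27534001163877)])
A [663.09 104.96  76.  ]
left [690.02 144.29  76.  ]
mid [709.84  99.48  76.  ]
[array([654.69,  46.55]), array([656.79,  71.08]), array([670.68,  80.1 ])] 24.610419306523596 tcp [679.66  57.01 112.13]
corner ang 25.104556490255874
centre est [679.65  56.77] [631.83  60.86]
```

```bash
python3 go.py 677.8 58.4 80 -7.8
```

```text
pos [678.9271  57.0208 110.5901] head -7.29 tilt [-0.0219 -0.0057] w 15.6 j6 -1.43
linear [ 0.0509  0.0032 -0.0019] yaw 0.0042
```

Request:
jog_arm --commands '[{"linear": [0.0,0.003,-0.002],"yaw": 0.004,"hand": -1},{"linear": [0.01,0.003,-0.002],"yaw": 0.004,"hand": -1},{"linear": [0.02,0.003,-0.002],"yaw": 0.004,"hand": -1},{"linear": [0.02,0.003,-0.002],"yaw": 0.004,"hand": -1},{"linear": [0.02,0.003,-0.002],"yaw": 0.004,"hand": -1}]'

```text
time: 13.4
position: [676.9, 58.7, 96.5]
ee_rot: [0.089, 1.578, -0.124]
contact_force: [0.7, -0.3, -2.4]
width: 15.5
```

```bash
python3 go.py 677.8 58.4 78 -7.8
```

```text
pos [676.9408  58.7194  96.5474] head -7.77 tilt [-0.0225 -0.0088] w 15.5 j6 -1.42
linear [0.0309 0.0004 0.0018] yaw 0.0002
```

Request:
jog_arm --commands '[{"linear": [0.015,0,0.001],"yaw": 0,"hand": -1},{"linear": [0.03,0,0.001],"yaw": 0,"hand": -1},{"linear": [0.03,0,0.001],"yaw": 0,"hand": -1},{"linear": [0.03,0,0.001],"yaw": 0,"hand": -1}]'

```text
time: 13.73
position: [677.4, 58.6, 82.1]
ee_rot: [0.09, 1.577, -0.123]
contact_force: [-5.6, 0.6, 10.6]
width: 15.9
```

```bash
python3 go.py 677.8 58.4 62 -7.8
```

```text
pos [677.393   58.5567  82.1372] head -7.76 tilt [-0.0218 -0.0071] w 15.9 j6 -1.42
linear [0.0336 0.0006 0.0009] yaw 0.0003
```

```bash
python3 shot.py w12;python3 - <<'E'
import numpy as np,cv2
im=np.load('w12.npz',allow_pickle=True)['im']
cv2.imwrite('pics/w12c.png',cv2.resize(im[120:300,240:500,::-1],None,fx=3,fy=3,interpolation=cv2.INTER_NEAREST))
from cell import bot
for n in('scene',):
    s,_=bot.get_image(n);cv2.imwrite('pics/s12.png',cv2.resize(s[130:260,220:380,::-1],None,fx=5,fy=4.6,interpolation=cv2.INTER_CUBIC))
print(bot.get_obs()['contact_force'],bot.get_obs()['position'])
E
```

```text
13.7333 [677.39300613  58.55672958  82.13723693] [ 0.08962131  1.57669883 -0.12316282] 15.889944795024778
[-6.08522196  1.07453285 10.26430051] [677.38715196  58.57777419  82.1127018 ]
```

View pics/w12c.png

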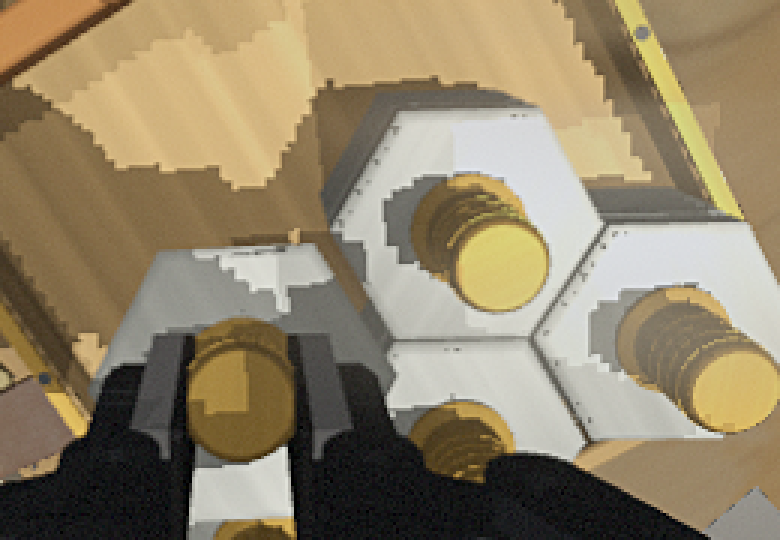

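View pics/s12.png

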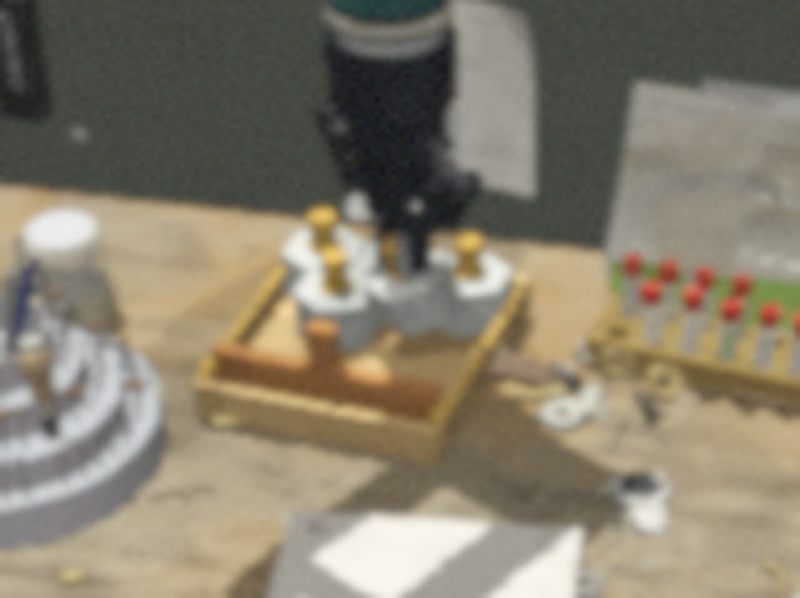

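B is catching on something at its far edge, so I'll lift it and inspect the row.

Request:
jog_arm --commands '[{"linear": [-0.03,0,-0.003],"yaw": 0,"hand": -1},{"linear": [-0.08,0,0],"yaw": 0,"hand": -1},{"linear": [-0.14,0,0],"yaw": 0,"hand": -1},{"linear": [-0.19,-0.06,0.02],"yaw": 0,"hand": -1},{"linear": [-0.19,-0.13,0.05],"yaw": 0,"hand": -1}]'

```text
time: 14.25
position: [697.7, -8.5, 204.8]
ee_rot: [0.086, 1.564, -0.117]
contact_force: [2.3, -0.7, -0.6]
width: 15.4
```

Request:
jog_arm --commands '[{"linear": [-0.02,-0.03,0.02],"yaw": 0,"hand": -1},{"linear": [-0.02,-0.03,0.02],"yaw": 0,"hand": -1}]'

```text
time: 14.42
position: [709.8, -33.0, 220.8]
ee_rot: [0.088, 1.556, -0.124]
contact_force: [0.5, 0.8, -0.6]
width: 15.5
```

```bash
python3 shot.py w13; python3 go.py 700 -25 200 -7.8
```

```text
14.4167 [709.7696317  -33.04525178 220.80537097] [ 0.08778039  1.55608072 -0.12381135] 15.500195081592677
pos [708.6833 -30.3297 219.1431] head -7.61 tilt [-0.0199  0.01  ] w 15.9 j6 -1.55
linear [ 0.0316  0.0075 -0.0158] yaw 0.0016
```

View pics/w13.png

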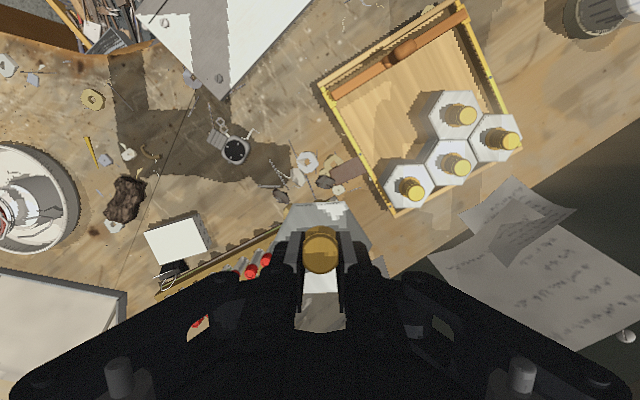

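Run:
```python
import numpy as np,cv2
im=np.load('w13.npz',allow_pickle=True)['im']
cv2.imwrite('pics/w13r.png',cv2.resize(im[80:220,365:525,::-1],None,fx=4.25,fy=4.25,interpolation=cv2.INTER_NEAREST))
cv2.imwrite('pics/w13h.png',cv2.resize(im[180:340,240:400,::-1],None,fx=3.5,fy=3.5,interpolation=cv2.INTER_NEAREST))
```

```text
(no output)
```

View pics/w13r.png

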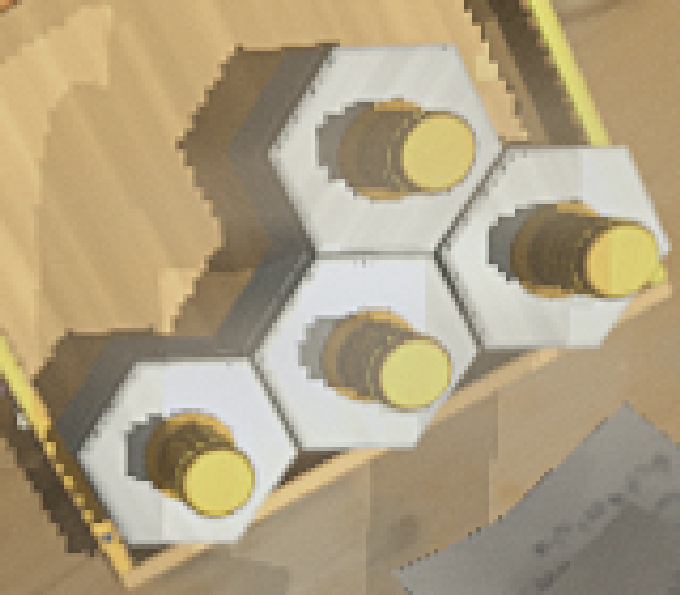

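View pics/w13h.png

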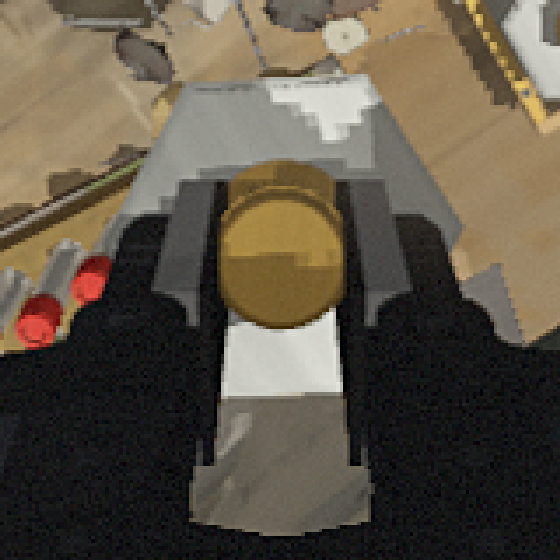

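```bash
cat > tilt.py <<'E'
import sys,numpy as np
from h import *
from scipy.spatial.transform import Rotation as R
np.set_printoptions(suppress=True,precision=3)
z=np.load(sys.argv[1]+'.npz',allow_pickle=True);cal=z['cal'].item();o=z['o'].item();d=z['d']
T=cal['world_from_camera'];M=R.from_rotvec(o['ee_rot']).as_matrix()
P=[]
u0,u1,v0,v1=map(int,sys.argv[2:6])
for v in range(v0,v1):
  for u in range(u0,u1):
    if d[v,u]>0: P.append(T[:3,:3]@(und(cal,(u,v))*d[v,u])+T[:3,3])
P=np.array(P)
for _ in range(3):
  c=P.mean(0);n=np.linalg.svd(P-c)[2][2];n*=np.sign(n[2]);r=(P-c)@n;P=P[np.abs(r)<2.5*max(r.std(),.3)]
print(len(P),'centroid',c,'in tool',M.T@(c-o['position']),'n world',n,'n tool',M.T@n,'std',r.std())
E
python3 tilt.py w13 298 345 206 222
python3 tilt.py w9 295 350 198 216;python3 tilt.py w11 300 340 202 222;python3 tilt.py w12 300 340 205 222
```

```text
732 centroid [693.26  -30.724 212.206] in tool [  8.369   0.266 -16.787] n world [-0.344  0.062  0.937] n tool [-0.942 -0.005 -0.336] std 0.5877951108125494
947 centroid [ 554.068 -377.779  157.172] in tool [ 10.971   0.52  -19.715] n world [-0.08   0.028  0.996] n tool [-0.995 -0.007 -0.097] std 0.6997361552307156
780 centroid [662.03   58.487 103.169] in tool [  9.026  -0.578 -17.646] n world [-0.28   0.035  0.959] n tool [-0.958 -0.021 -0.285] std 0.68778548235241
668 centroid [660.419  60.129  73.647] in tool [  8.626  -0.545 -16.97 ] n world [-0.323  0.049  0.945] n tool [-0.943 -0.016 -0.333] std 0.6176551267526506
```

B has tipped about 20° about the jaw axis, so its underside sticks out toward the row. I'll set it down on open tray floor in front of the hollow so it levels itself, then regrasp.

```bash
python3 go.py 649 50 125 -7.8
```

```text
pos [708.6833 -30.3297 219.1431] head -7.61 tilt [-0.0199  0.01  ] w 15.9 j6 -1.55
linear [ 0.1533  0.1226 -0.1179] yaw 0.0016
```

Request:
jog_arm --commands '[{"linear": [0.0,0.06,-0.06],"yaw": 0.002,"hand": -1},{"linear": [0.04,0.11,-0.1],"yaw": 0.002,"hand": -1},{"linear": [0.09,0.123,-0.118],"yaw": 0.002,"hand": -1},{"linear": [0.14,0.123,-0.118],"yaw": 0.002,"hand": -1},{"linear": [0.15,0.123,-0.118],"yaw": 0.002,"hand": -1}]'

```text
time: 14.88
position: [643.2, 52.9, 118.4]
ee_rot: [0.089, 1.574, -0.121]
contact_force: [-0.4, -0.0, -3.0]
width: 15.5
```

Request:
jog_arm --commands '[{"linear": [0,0,0],"yaw": 0,"hand": -1}]'

```text
time: 14.97
position: [641.5, 53.6, 115.6]
ee_rot: [0.087, 1.579, -0.121]
contact_force: [1.3, 0.4, -1.9]
width: 15.3
```

```bash
python3 go.py 649 50 72 -7.8
```

```text
pos [641.5181  53.6348 115.6419] head -7.59 tilt [-0.0221 -0.0095] w 15.3 j6 -1.43
linear [ 0.0727 -0.0028  0.0138] yaw 0.0018
```

Request:
jog_arm --commands '[{"linear": [0.02,-0.003,0.012],"yaw": 0.001,"hand": -1},{"linear": [0.05,-0.003,0.012],"yaw": 0.001,"hand": -1},{"linear": [0.07,-0.003,0.012],"yaw": 0.001,"hand": -1},{"linear": [0.07,-0.003,0.012],"yaw": 0.001,"hand": -1},{"linear": [0.07,-0.003,0.012],"yaw": 0.001,"hand": -1}]'

```text
time: 15.38
position: [648.1, 49.6, 73.1]
ee_rot: [0.089, 1.58, -0.123]
contact_force: [0.4, 0.0, -1.0]
width: 15.5
```

```bash
python3 go.py 649 50 62 -7.8; python3 shot.py w14; python3 tilt.py w14 300 340 205 222
```

```text
pos [648.0916  49.5669  73.1397] head -7.75 tilt [-0.0222 -0.0105] w 15.5 j6 -1.43
linear [0.0185 0.0013 0.0016] yaw 0.0004
15.3833 [648.0915632   49.56694334  73.13972107] [ 0.08945519  1.58005347 -0.12321736] 15.462670916547072
664 centroid [630.995  51.146  65.007] in tool [  8.326  -0.557 -17.067] n world [-0.286  0.052  0.957] n tool [-0.954 -0.008 -0.301] std 0.5986793049850465
```

View pics/w14.png

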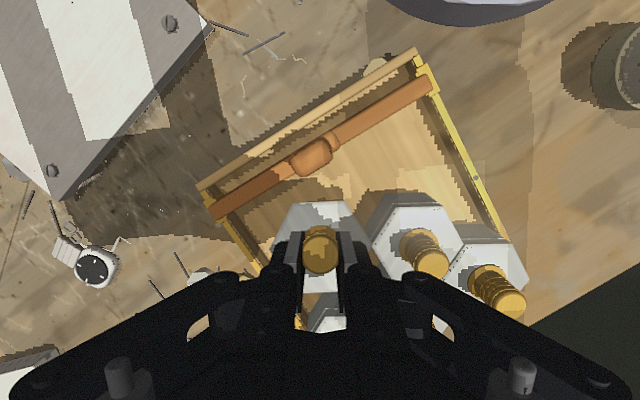

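Request:
jog_arm --commands '[{"linear": [0.006,0,0],"yaw": 0,"hand": -1},{"linear": [0.012,0,0],"yaw": 0,"hand": -1},{"linear": [0.017,0,0],"yaw": 0,"hand": -1},{"linear": [0.017,0,0],"yaw": 0,"hand": -1}]'

```text
time: 15.77
position: [648.3, 49.4, 63.7]
ee_rot: [0.089, 1.579, -0.123]
contact_force: [-0.3, 0.2, -2.8]
width: 15.6
```

Request:
jog_arm --commands '[{"linear": [0.005,0,0],"yaw": 0,"hand": -1},{"linear": [0.006,0,0],"yaw": 0,"hand": -1}]'

```text
time: 15.93
position: [648.0, 49.4, 59.5]
ee_rot: [0.089, 1.579, -0.123]
contact_force: [0.2, 0.1, -1.8]
width: 15.2
```

Request:
jog_arm --commands '[{"linear": [0.004,0,0],"yaw": 0,"hand": -1},{"linear": [0.007,0,0],"yaw": 0,"hand": -1},{"linear": [0.007,0,0],"yaw": 0,"hand": -1}]'

```text
time: 16.18
position: [648.7, 49.3, 57.4]
ee_rot: [0.089, 1.577, -0.123]
contact_force: [-0.8, -0.9, 3.3]
width: 15.3
```

Request:
jog_arm --commands '[{"linear": [0.003,0,0],"yaw": 0,"hand": -1},{"linear": [0.004,0,0],"yaw": 0,"hand": -1}]'

```text
time: 16.35
position: [649.8, 49.3, 57.3]
ee_rot: [0.09, 1.573, -0.123]
contact_force: [-2.3, -0.5, 8.5]
width: 15.3
```

Request:
jog_arm --commands '[{"linear": [0,0,0],"yaw": 0,"hand": -0.5},{"linear": [0,0,0],"yaw": 0,"hand": -0.2},{"linear": [0,0,0],"yaw": 0,"hand": -0.2},{"linear": [-0.05,0,0],"yaw": 0,"hand": -0.2},{"linear": [-0.1,0,0],"yaw": 0,"hand": -0.2}]'

```text
time: 16.77
position: [647.8, 50.5, 113.8]
ee_rot: [0.089, 1.582, -0.123]
contact_force: [0.6, 0.5, 0.3]
width: 33.7
```

Request:
jog_arm --commands '[{"linear": [-0.01,0,0.05],"yaw": 0,"hand": -0.2},{"linear": [-0.01,0,0.05],"yaw": 0,"hand": -0.2},{"linear": [-0.01,0,0.05],"yaw": 0,"hand": -0.2}]'

```text
time: 17.02
position: [678.3, 46.4, 118.8]
ee_rot: [0.09, 1.582, -0.123]
contact_force: [-0.4, -0.0, -0.4]
width: 34.2
```

```bash
python3 shot.py w15; python3 go.py 658 49 80 -7.8;python3 - <<'E'
import numpy as np,cv2
im=np.load('w15.npz',allow_pickle=True)['im']
cv2.imwrite('pics/w15c.png',cv2.resize(im[110:290,230:490,::-1],None,fx=3,fy=3,interpolation=cv2.INTER_NEAREST))
E
```

```text
17.0167 [678.30157482  46.35742941 118.78012843] [ 0.08964008  1.58210897 -0.12349764] 34.18898938848896
pos [677.2276  46.5681 118.0737] head -7.75 tilt [-0.0226 -0.0144] w 34.3 j6 -1.44
linear [ 0.0639  0.0011 -0.0314] yaw 0.0004
```

View pics/w15c.png

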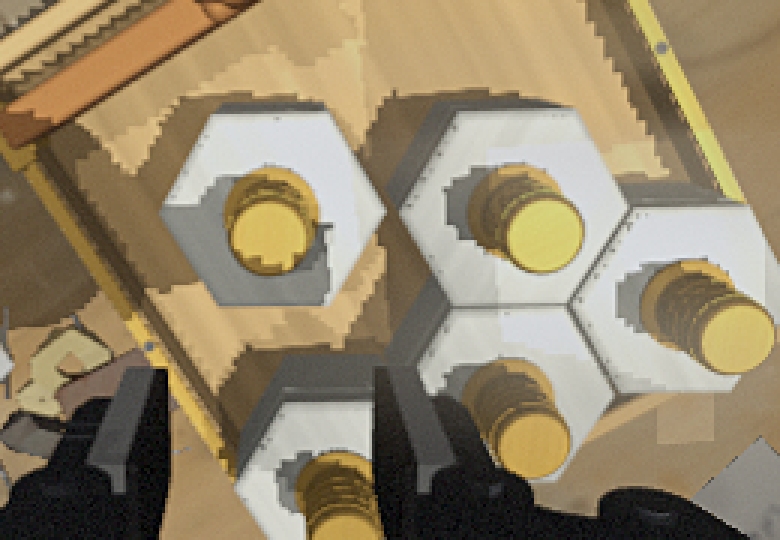

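B is now upright on the tray floor, short of the hollow. Measuring the shift it needs.

```bash
python3 - <<'E'
import numpy as np
from h import *
np.set_printoptions(suppress=True,precision=2)
z=np.load('w15.npz',allow_pickle=True);cal=z['cal'].item()
f=lambda p:np.array(p)/3-.3+[230,110]
Q=dict(B=[(210,109),(328,110),(385,208),(330,305),(221,303),(162,206)],A=[(455,110),(572,110),(630,208),(570,303),(447,303),(400,208)])
r={n:corners(cal,[f(p) for p in Q[n]],50) for n in Q};print(r)
K={n:plane(cal,f(p),76)[:2] for n,p in dict(B=(268,238),A=(543,237),left=(738,340),mid=(534,446)).items()};print(K)
th=np.radians(23.5);e=np.array([np.cos(th),np.sin(th)]);ff=np.array([-e[1],e[0]])
for n,a,b in(('top',r['A'][0],r['B'][0]),('knob',K['A'],K['B'])):
    s=a-48*ff-b;print(n,'shift to hollow e,f',s@e,s@ff,'hollow',a-48*ff)
s=K['mid']-41.57*e-24*ff;print('hollow from mid',s)
E
python3 tilt.py w15 306 340 148 170
```

```text
{'B': (array([655.02,  48.06]), np.float64(22.995663510615955), array([27.49, 26.47, 26.6 , 27.62, 26.64, 26.3 ]), [np.float64(55.1018500106577), np.float64(53.11138006500861), np.float64(52.8982786371134)]), 'A': (array([662.46, 104.12]), np.float64(23.468804436601403), array([27.26, 26.11, 27.61, 27.82, 27.33, 26.42]), [np.float64(55.08465477682648), np.float64(53.41141877092929), np.float64(54.026141920673965)])}
{'B': array([656.17,  47.48]), 'A': array([663.43, 104.36]), 'left': array([691.43, 144.15]), 'mid': array([710.65,  99.48])}
top shift to hollow e,f 29.174432486903168 0.4478978977088889 hollow [681.6  60.1]
knob shift to hollow e,f 29.336424582971567 1.273889992994089 hollow [682.57  60.35]
hollow from mid [682.1   60.89]
719 centroid [640.559  51.456  49.238] in tool [ 69.997   1.518 -37.213] n world [-0.091  0.015  0.996] n tool [-0.994 -0.019 -0.105] std 0.7882723885231567
```

Request:
jog_arm --commands '[{"linear": [0.02,0.001,-0.02],"yaw": -0.003,"hand": -0.2},{"linear": [0.03,-0.001,-0.036],"yaw": -0.003,"hand": -0.2},{"linear": [0.03,-0.001,-0.036],"yaw": -0.003,"hand": -0.2},{"linear": [0.03,-0.001,-0.036],"yaw": -0.003,"hand": -0.2}]'

```text
time: 17.4
position: [654.0, 48.7, 99.1]
ee_rot: [0.084, 1.587, -0.118]
contact_force: [0.5, 0.3, 0.2]
width: 34.1
```

```bash
python3 go.py 655.5 47.8 57 -7.3
```

```text
pos [654.0409  48.6598  99.1229] head -7.38 tilt [-0.0228 -0.0173] w 34.1 j6 -1.44
linear [0.0702 0.0005 0.0038] yaw -0.0007
```

Request:
jog_arm --commands '[{"linear": [0.03,0,0.003],"yaw": 0,"hand": -0.2},{"linear": [0.06,0,0.003],"yaw": 0,"hand": -0.2},{"linear": [0.067,0,0.003],"yaw": 0,"hand": -0.2},{"linear": [0.067,0,0.003],"yaw": 0,"hand": -0.2},{"linear": [0.067,0,0.003],"yaw": 0,"hand": -0.2}]'

```text
time: 17.82
position: [655.5, 47.6, 59.4]
ee_rot: [0.084, 1.587, -0.118]
contact_force: [-0.4, -0.2, 0.6]
width: 34.4
```

```bash
python3 go.py 655.5 47.8 58 -7.3
```

```text
pos [655.4501  47.6044  59.3944] head -7.39 tilt [-0.0227 -0.0168] w 34.4 j6 -1.44
linear [0.0023 0.0004 0.0001] yaw -0.0007
```

Request:
jog_arm --commands '[{"linear": [0.002,0,0],"yaw": 0,"hand": -1},{"linear": [0.002,0,0],"yaw": 0,"hand": -1},{"linear": [0.002,0,0],"yaw": 0,"hand": -1},{"linear": [0.002,0,0],"yaw": 0,"hand": -1},{"linear": [0.0,0,0],"yaw": 0,"hand": -1}]'

```text
time: 18.23
position: [656.0, 47.6, 60.3]
ee_rot: [0.084, 1.585, -0.118]
contact_force: [-0.1, 0.2, -0.7]
width: 15.3
```

```bash
python3 go.py 679.8 58.7 60.5 -7.3; python3 shot.py w16;  python3 tilt.py w16 300 340 205 222
```

```text
pos [655.9768  47.6129  60.2633] head -7.39 tilt [-0.0225 -0.0151] w 15.3 j6 -1.44
linear [-0.0015  0.0234  0.037 ] yaw -0.0007
18.2333 [655.97680956  47.61286413  60.26326554] [ 0.08442269  1.58493303 -0.1182399 ] 15.301480188023124
660 centroid [639.697  48.87   49.299] in tool [ 11.227  -0.594 -16.138] n world [ 0.    -0.003  1.   ] n tool [-1.    -0.026 -0.015] std 0.5598980279862242
```

Request:
jog_arm --commands '[{"linear": [-0.003,0,0],"yaw": 0,"hand": -1},{"linear": [-0.004,0.007,0.011],"yaw": 0,"hand": -1},{"linear": [-0.004,0.014,0.023],"yaw": 0,"hand": -1},{"linear": [-0.004,0.021,0.034],"yaw": 0,"hand": -1},{"linear": [-0.004,0.021,0.034],"yaw": 0,"hand": -1}]'

```text
time: 18.7
position: [678.9, 58.5, 61.1]
ee_rot: [0.084, 1.585, -0.117]
contact_force: [1.2, -0.1, -1.4]
width: 15.3
```

```bash
python3 go.py 682 60.2 60 -7.3; python3 shot.py w17;  python3 tilt.py w17 300 340 205 222;python3 -c "
from cell import bot
print(bot.get_obs()['contact_force'])"
```

```text
pos [678.9437  58.4551  61.0805] head -7.34 tilt [-0.0221 -0.0156] w 15.3 j6 -1.43
linear [0.0016 0.0036 0.0047] yaw -0.0004
18.7 [678.94366032  58.45511546  61.08054443] [ 0.08416459  1.58535586 -0.11728816] 15.293840231420765
661 centroid [662.718  59.706  50.128] in tool [ 11.22   -0.585 -16.08 ] n world [0.024 0.003 1.   ] n tool [-1.    -0.016  0.008] std 0.5556763372578116
[-0.66665682 -0.05182515 -1.07578879]
```

View pics/w17.png

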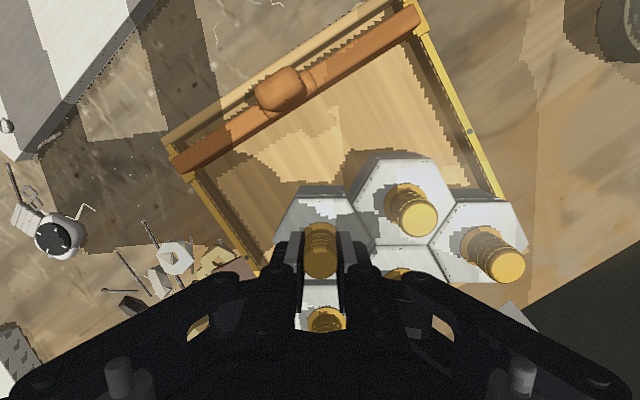

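Request:
jog_arm --commands '[{"linear": [0.001,0.0015,0.002],"yaw": 0,"hand": -1},{"linear": [0.002,0.003,0.005],"yaw": 0,"hand": -1},{"linear": [0.002,0.003,0.005],"yaw": 0,"hand": -1},{"linear": [0.002,0.003,0.005],"yaw": 0,"hand": -1}]'

```text
time: 19.08
position: [681.9, 59.6, 60.3]
ee_rot: [0.084, 1.585, -0.117]
contact_force: [-0.4, 0.2, 0.2]
width: 15.5
```

Request:
jog_arm --commands '[{"linear": [0.001,0.001,0.002],"yaw": 0,"hand": -1},{"linear": [0.001,0.001,0.002],"yaw": 0,"hand": -1}]'

```text
time: 19.25
position: [683.2, 59.9, 60.2]
ee_rot: [0.084, 1.585, -0.118]
contact_force: [-0.8, -0.4, 2.0]
width: 15.1
```

Request:
jog_arm --commands '[{"linear": [0.001,0.002,0.002],"yaw": 0,"hand": -1},{"linear": [0.001,0.002,0.003],"yaw": 0,"hand": -1}]'

```text
time: 19.42
position: [683.9, 60.6, 60.4]
ee_rot: [0.083, 1.588, -0.118]
contact_force: [-7.2, -0.7, 5.9]
width: 15.5
```

```bash
python3 shot.py w18;  python3 tilt.py w18 300 340 205 222;python3 -c "
from cell import bot
print(bot.get_obs()['contact_force'])
import numpy as np,cv2
im=np.load('w18.npz',allow_pickle=True)['im']
cv2.imwrite('pics/w18c.png',cv2.resize(im[130:330,240:500,::-1],None,fx=3,fy=2.9,interpolation=cv2.INTER_NEAREST))
"
```

```text
19.4167 [683.94155238  60.59143032  60.38094451] [ 0.08349697  1.58750723 -0.11848721] 15.548779859448139
656 centroid [667.593  61.868  49.604] in tool [ 11.081  -0.57  -16.185] n world [0.022 0.004 1.   ] n tool [-1.    -0.017  0.004] std 0.5606763544608134
[-5.97272484 -0.61118802  5.91348185]
```

View pics/w18c.png

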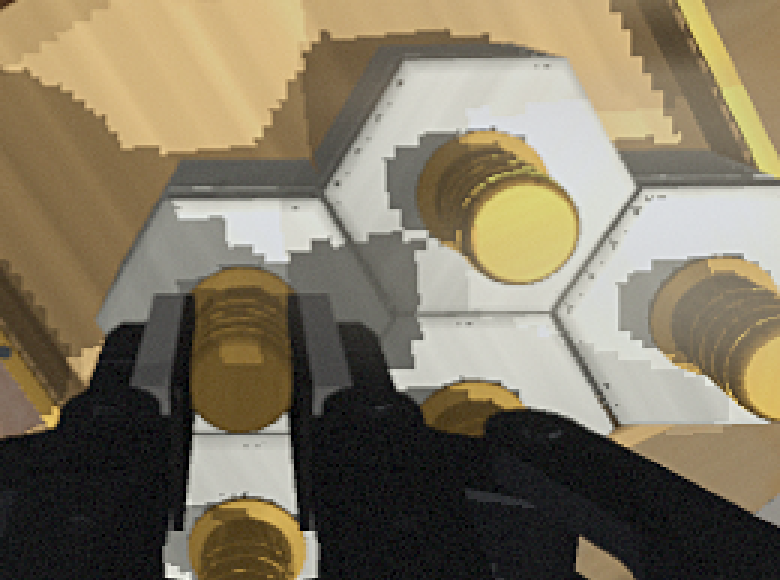

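B has come up flush against A and the row, with about 7 N of contact. Releasing.

Request:
jog_arm --commands '[{"linear": [0,0,0],"yaw": 0,"hand": -0.3},{"linear": [0,0,0],"yaw": 0,"hand": -0.2},{"linear": [0,0,0],"yaw": 0,"hand": -0.2},{"linear": [-0.05,0,0],"yaw": 0,"hand": -0.2},{"linear": [-0.12,0,0],"yaw": 0,"hand": -0.2}]'

```text
time: 19.88
position: [682.0, 62.0, 125.6]
ee_rot: [0.083, 1.601, -0.119]
contact_force: [1.5, 0.4, -0.4]
width: 34.3
```

Request:
jog_arm --commands '[{"linear": [-0.07,0,0.02],"yaw": 0,"hand": -0.4},{"linear": [-0.12,0,0.05],"yaw": 0,"hand": -0.6},{"linear": [-0.12,0,0.08],"yaw": 0,"hand": -1},{"linear": [-0.12,0,0.08],"yaw": 0,"hand": -1}]'

```text
time: 20.22
position: [735.6, 56.8, 198.8]
ee_rot: [0.084, 1.592, -0.12]
contact_force: [-1.8, 0.1, -1.4]
width: 0.1
```

```bash
python3 shot.py w19; python3 go.py 576.4 41 130 23.5; python3 -c "
import numpy as np,cv2
im=np.load('w19.npz',allow_pickle=True)['im']
cv2.imwrite('pics/w19c.png',cv2.resize(im[60:260,180:440,::-1],None,fx=3,fy=3,interpolation=cv2.INTER_NEAREST))
"
```

```text
20.2167 [735.6263203   56.76946969 198.82592059] [ 0.08367732  1.59240369 -0.11956388] 0.11007155850921324
pos [733.4262  57.0877 196.1266] head -7.4 tilt [-0.0248 -0.0289] w 0.1 j6 -1.44
linear [ 0.119  -0.0573 -0.2528] yaw -0.2575
```

View pics/w19.png

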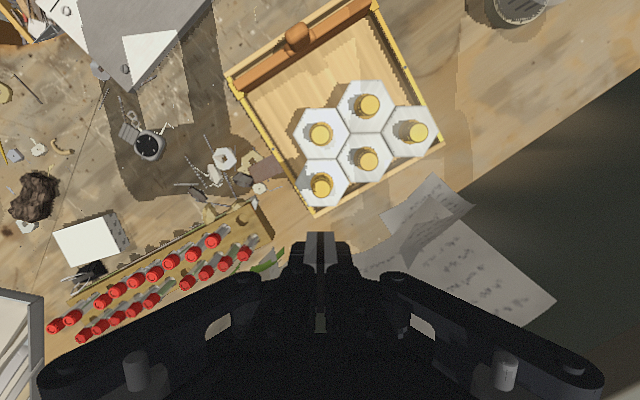

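View pics/w19c.png

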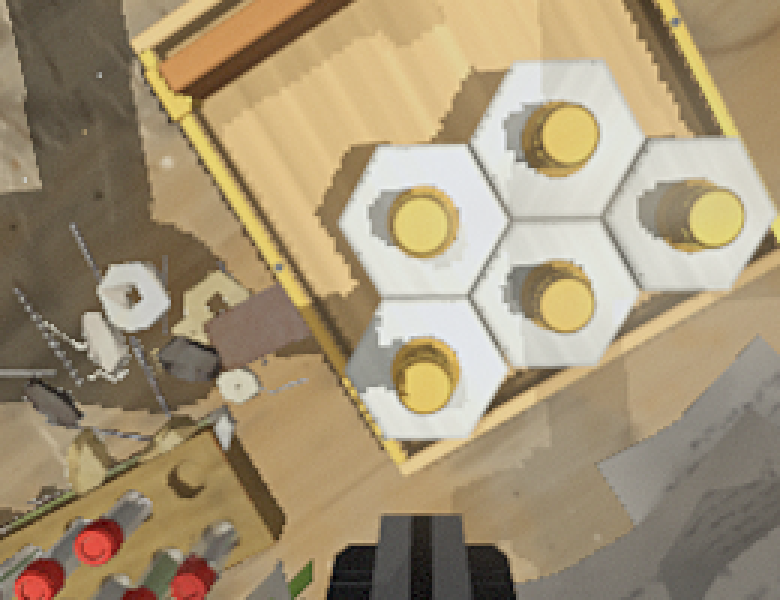

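All five canisters are flush. Next is the follower tab, whose top is at pixel (298,35).

Request:
jog_arm --commands '[{"linear": [0,-0.02,-0.08],"yaw": -0.06,"hand": -1},{"linear": [0,-0.04,-0.15],"yaw": -0.12,"hand": -1},{"linear": [0,-0.057,-0.22],"yaw": -0.18,"hand": -1},{"linear": [0,-0.057,-0.253],"yaw": -0.24,"hand": -1},{"linear": [0,-0.057,-0.253],"yaw": -0.258,"hand": -1}]'

```text
time: 20.68
position: [571.4, 43.2, 199.2]
ee_rot: [-0.338, 1.59, 0.32]
contact_force: [-0.0, -0.0, -0.1]
width: -0.0
```

Request:
jog_arm --commands '[{"linear": [0,0,0],"yaw": 0,"hand": -1},{"linear": [0,0,0],"yaw": 0,"hand": -1}]'

```text
time: 20.85
position: [569.6, 43.5, 198.0]
ee_rot: [-0.337, 1.593, 0.32]
contact_force: [0.1, -1.0, -0.4]
width: -0.2
```

```bash
python3 go.py 576.4 41 110 23.5
python3 - <<'E'
import numpy as np
from h import *
z=np.load('w19.npz',allow_pickle=True);cal=z['cal'].item()
print(plane(cal,(297,33),81),plane(cal,(320,133),76),plane(cal,(370,105),76))
E
```

```text
pos [569.5551  43.4624 197.9562] head 23.84 tilt [-0.001  -0.0478] w -0.2 j6 -2.0
linear [ 0.146  -0.0082  0.0158] yaw 0.0029
[602.0404956   52.61980144  81.        ] [681.23005004  60.50315499  76.        ] [663.70689772 105.23507451  76.        ]
```

Request:
jog_arm --commands '[{"linear": [0.05,-0.008,0.01],"yaw": 0,"hand": -1},{"linear": [0.1,-0.008,0.01],"yaw": 0,"hand": -1},{"linear": [0.14,-0.008,0.01],"yaw": 0,"hand": -1},{"linear": [0.14,-0.008,0.01],"yaw": 0,"hand": -1}]'

```text
time: 21.18
position: [569.6, 39.9, 106.3]
ee_rot: [-0.334, 1.606, 0.322]
contact_force: [-0.6, -0.6, -0.4]
width: 0.1
```

```bash
python3 go.py 575 40.5 64 23.5; python3 shot.py w20
```

```text
pos [569.5829  39.8814 106.3439] head 23.8 tilt [ 0.0047 -0.06  ] w 0.1 j6 -2.0
linear [ 0.0699 -0.003   0.0129] yaw 0.0025
21.1833 [569.58292444  39.88143158 106.3439472 ] [-0.33448478  1.60599976  0.32213485] 0.1347597205379914
```

View pics/w20.png

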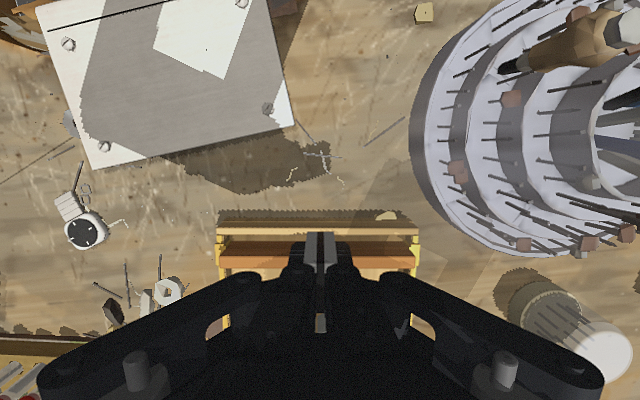

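Request:
jog_arm --commands '[{"linear": [0.03,-0.003,0.009],"yaw": 0.002,"hand": -1},{"linear": [0.06,-0.003,0.009],"yaw": 0.002,"hand": -1},{"linear": [0.07,-0.003,0.009],"yaw": 0.002,"hand": -1},{"linear": [0.07,-0.003,0.009],"yaw": 0.002,"hand": -1}]'

```text
time: 21.57
position: [574.5, 39.6, 66.7]
ee_rot: [-0.332, 1.604, 0.318]
contact_force: [-0.5, -0.3, -0.1]
width: 0.2
```

```bash
python3 go.py 626.4 62.7 64 23.5
```

```text
pos [574.5365  39.5763  66.7476] head 23.55 tilt [ 0.0032 -0.0575] w 0.2 j6 -2.0
linear [-0.0009  0.0008  0.0947] yaw 0.0004
```

Request:
jog_arm --commands '[{"linear": [-0.001,0.001,0.01],"yaw": 0,"hand": -1},{"linear": [-0.002,0.001,0.02],"yaw": 0,"hand": -1},{"linear": [-0.003,0.001,0.03],"yaw": 0,"hand": -1},{"linear": [-0.004,0.001,0.04],"yaw": 0,"hand": -1},{"linear": [-0.004,0.001,0.05],"yaw": 0,"hand": -1}]'

```text
time: 21.98
position: [603.0, 52.3, 68.7]
ee_rot: [-0.332, 1.602, 0.317]
contact_force: [-2.1, -1.0, 1.0]
width: 0.2
```

```bash
python3 go.py 626.4 62.7 64 23.5
```

```text
pos [602.9804  52.3355  68.6516] head 23.55 tilt [ 0.0024 -0.0563] w 0.2 j6 -1.98
linear [0.0053 0.0002 0.0431] yaw 0.0004
```

Pushing at about 2.3 N, which matches the slide's friction. Continuing in short steps.

Request:
jog_arm --commands '[{"linear": [0,0,0.008],"yaw": 0,"hand": -1},{"linear": [0,0,0.015],"yaw": 0,"hand": -1},{"linear": [0,0,0.023],"yaw": 0,"hand": -1},{"linear": [0,0,0.03],"yaw": 0,"hand": -1}]'

```text
time: 22.32
position: [619.9, 59.7, 67.6]
ee_rot: [-0.332, 1.602, 0.318]
contact_force: [-3.4, -0.7, 1.4]
width: -0.0
```

Request:
jog_arm --commands '[{"linear": [0,0,0.004],"yaw": 0,"hand": -1},{"linear": [0,0,0.008],"yaw": 0,"hand": -1}]'

```text
time: 22.48
position: [624.6, 61.8, 67.3]
ee_rot: [-0.332, 1.603, 0.318]
contact_force: [-2.2, -1.0, 2.0]
width: -0.2
```

```bash
python3 go.py 626.4 62.7 64 23.5; python3 shot.py w21
```

```text
pos [624.5744  61.755   67.2903] head 23.55 tilt [ 0.0024 -0.0564] w -0.2 j6 -1.96
linear [0.0053 0.0002 0.0037] yaw 0.0005
22.4833 [624.57438374  61.75498707  67.29031467] [-0.33211916  1.60255879  0.31752841] -0.23021023987334327
```

View pics/w21.png

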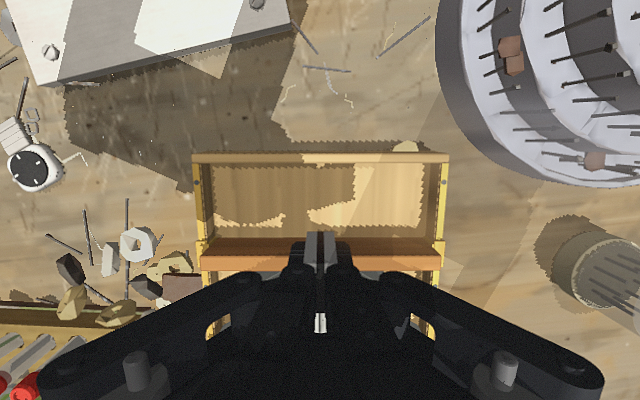

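Not touching the canisters yet, since force is still at friction level. I'll keep going in small steps until the force rises.

Request:
jog_arm --commands '[{"linear": [0,0,0.003],"yaw": 0,"hand": -1},{"linear": [0,0,0.006],"yaw": 0,"hand": -1},{"linear": [0,0,0.006],"yaw": 0,"hand": -1}]'

```text
time: 22.78
position: [627.9, 63.2, 67.0]
ee_rot: [-0.332, 1.603, 0.318]
contact_force: [-2.9, -1.9, 1.3]
width: 0.0
```

Request:
jog_arm --commands '[{"linear": [0,0,0.003],"yaw": 0,"hand": -1},{"linear": [0,0,0.005],"yaw": 0,"hand": -1}]'

```text
time: 22.95
position: [628.3, 63.5, 66.9]
ee_rot: [-0.333, 1.61, 0.317]
contact_force: [-9.9, -4.1, 6.7]
width: 0.2
```

Request:
jog_arm --commands '[{"linear": [0,0,0.004],"yaw": 0,"hand": -1},{"linear": [0,0,0.005],"yaw": 0,"hand": -1}]'

```text
time: 23.12
position: [628.3, 63.4, 66.8]
ee_rot: [-0.334, 1.617, 0.316]
contact_force: [-12.1, -4.7, 5.2]
width: -0.2
```

```bash
python3 go.py 626.4 62.7 64 23.5
```

```text
pos [628.2638  63.4138  66.8491] head 23.52 tilt [ 0.0036 -0.0711] w -0.2 j6 -1.96
linear [ 0.005   0.0001 -0.003 ] yaw 0.0001
```

The follower is seated firmly: 13 N with no further travel. Backing off and inspecting.

Request:
jog_arm --commands '[{"linear": [0,0,-0.02],"yaw": 0,"hand": -1},{"linear": [-0.01,0,-0.04],"yaw": 0,"hand": -1},{"linear": [-0.07,0,-0.04],"yaw": 0,"hand": -1},{"linear": [-0.14,0,-0.04],"yaw": 0,"hand": -1},{"linear": [-0.2,0,-0.04],"yaw": 0,"hand": -1}]'

```text
time: 23.53
position: [614.5, 57.2, 189.5]
ee_rot: [-0.333, 1.616, 0.317]
contact_force: [1.0, 0.1, 0.8]
width: -0.5
```

```bash
python3 go.py 733 57 210 -7
```

```text
pos [614.46    57.1572 189.4775] head 23.52 tilt [ 0.0039 -0.0698] w -0.5 j6 -1.97
linear [-0.0471 -0.0789  0.1782] yaw 0.2543
```

Request:
jog_arm --commands '[{"linear": [-0.05,-0.03,0.06],"yaw": 0.06,"hand": -1},{"linear": [-0.05,-0.06,0.12],"yaw": 0.12,"hand": -1},{"linear": [-0.05,-0.079,0.178],"yaw": 0.18,"hand": -1},{"linear": [-0.05,-0.079,0.178],"yaw": 0.24,"hand": -1},{"linear": [-0.05,-0.079,0.178],"yaw": 0.254,"hand": -1}]'

```text
time: 23.95
position: [735.6, 57.1, 205.0]
ee_rot: [0.078, 1.638, -0.122]
contact_force: [-1.0, -1.0, -0.6]
width: -0.1
```

Request:
jog_arm --commands '[{"linear": [0,0,0],"yaw": 0,"hand": -1},{"linear": [0,0,0],"yaw": 0,"hand": -1}]'

```text
time: 24.12
position: [736.2, 57.3, 203.0]
ee_rot: [0.077, 1.639, -0.121]
contact_force: [-0.9, -0.4, 0.0]
width: -0.1
```

```bash
python3 shot.py w22; python3 -c "
import numpy as np,cv2
im=np.load('w22.npz',allow_pickle=True)['im']
cv2.imwrite('pics/w22c.png',cv2.resize(im[0:230,220:460,::-1],None,fx=2.6,fy=2.6,interpolation=cv2.INTER_NEAREST))
from cell import bot
s,_=bot.get_image('scene');cv2.imwrite('pics/s22.png',cv2.resize(s[150:330,180:450,::-1],None,fx=2.9,fy=2.9,interpolation=cv2.INTER_CUBIC))
"
```

```text
24.1167 [736.21375011  57.30719325 202.95965564] [ 0.0773935   1.63922863 -0.12095671] -0.13803427951256442
```

View pics/w22c.png

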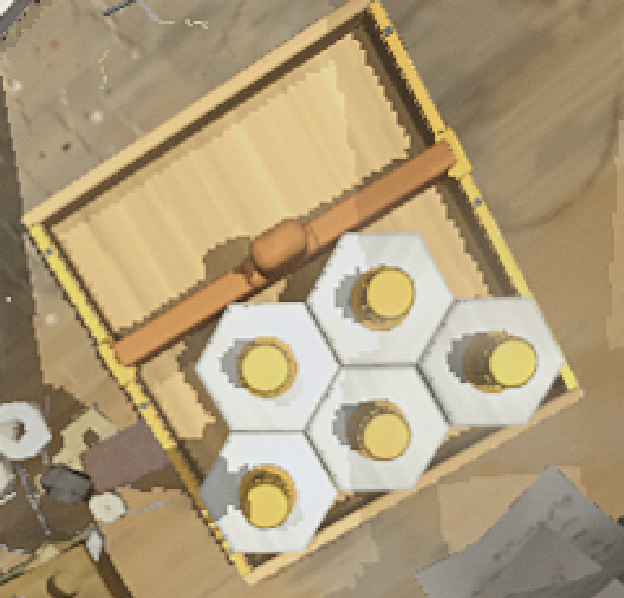

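View pics/s22.png

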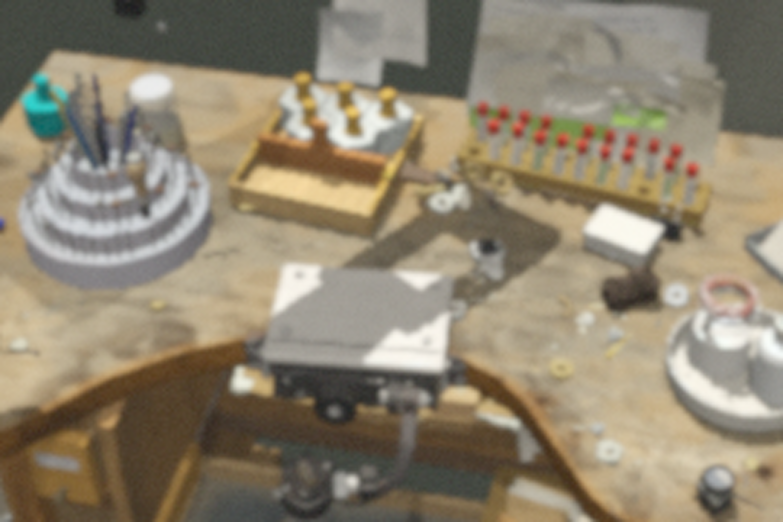

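Run:
```python
import numpy as np
from h import *
np.set_printoptions(suppress=True,precision=2)
z=np.load('w22.npz',allow_pickle=True);cal=z['cal'].item()
f=lambda p:np.array(p)/2.6-.3+[220,0]
K={n:plane(cal,f(p),76)[:2] for n,p in dict(A=(390,293),B=(265,367),left=(512,362),mid=(385,435),right=(268,507)).items()}
ax=K['left']-K['right'];a=np.arctan2(ax[1],ax[0])-np.pi/2;e=np.array([np.cos(a),np.sin(a)]);g=np.array([-e[1],e[0]])
print(np.degrees(a),np.hypot(*ax))
O=(K['left']+K['right']+K['mid'])/3-53*e
for n in K: print(n,(K[n]-O)@e,(K[n]-O)@g)
Q=dict(A=[(350,233),(420,236),(453,300),(413,363),(340,363),(308,300)],B=[(230,305),(305,305),(338,366),(303,430),(227,428),(198,367)])
for n in Q:
    r=corners(cal,[f(p) for p in Q[n]],50);print(n,r[1],(r[0]-O)@e,(r[0]-O)@g)
for p in[(113,345),(128,365),(443,143),(455,162),(240,280),(248,298),(310,232),(320,250)]:
    q=plane(cal,f(p),47)[:2]-O;print('board',p,q@e,q@g)
q=plane(cal,f((278,247)),81)[:2]-O;print('tab',q@e,q@g)
for p in[(30,222),(375,3)]: q=plane(cal,f(p),29)[:2]-O;print('front outer',q@e,q@g)
```

```text
24.306987814767993 96.70783944370187
A 12.11376295929219 24.649042463287877
B 11.116798564784194 -23.72648076406178
left 53.24762123687267 48.524641567242405
mid 52.50475752625456 -0.34144369078285886
right 53.247621236872654 -48.18319787645946
A 21.50204323367789 12.380199715450962 24.37456593044439
B 22.34714621814689 11.47178250085391 -24.00305678612693
board (113, 345) -26.04218152590981 -69.4045400805429
board (128, 365) -16.828039832185528 -68.6183713570916
board (443, 143) -23.123435900772566 70.74549092280897
board (455, 162) -15.283493070116723 71.2830677379945
board (240, 280) -20.96502988340422 -15.930039305642387
board (248, 298) -13.901105792681493 -16.79033384295282
board (310, 232) -21.93871341848465 14.825450844235247
board (320, 250) -14.588819968900001 14.716698273746566
tab -19.544229301932425 0.10341599585631187
front outer -84.80272308886363 -74.46798757645551
front outer -80.66878216394404 78.25648549127588
```

```bash
python3 -c "
from cell import bot
print(bot.finish_job(), bot.get_obs()['time'])"
```

```text
the job is handed in; nothing more can be done
the job is handed in; nothing more can be done
```

Both loose canisters are back in the tray, upright and nested in the two hollows, and the follower is up against them. I handed the job in at about 24 s of the 61 s allowed, with the arm raised and touching nothing.

**What I did:** I set canister A in the left hollow first. Canister B caught on the row on two tries, at about 14 N, and tipped roughly 20° in the grip. I set it down on the tray floor so it stood upright again, regrasped it and slid it into the right hollow. I then pushed the follower tab with closed fingers until the force rose from about 3 N to 13 N with no more travel.

**Last checks:**
- **Canisters:** The final image puts A at tray (12, 24) mm and B at (11, -24) mm. All five canisters look flush face to face, and the back row was still in place after B's failed tries.
- **Follower:** Its back face measured about -16 mm along the tray's length, a slide position of about 0.055 against the 0.0525 needed. Single board points scattered by a few millimetres, so I relied on the force stop to judge it snug.
- **Bystanders:** The arm never went near the watch, the loupe or the turquoise look-alike, and they appear unmoved.

**Disagreement:** The canister angles read from the final image came out at 21.5° for A and 22.3° for B, against 24.3° for the row. I put this down to rough corner readings, because closer views had given 23.0 to 23.5°.

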